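# Strip the stuck shield covers and unload the amplifier cores

### The job

First turn the red isolator handle to off; leave the modules alone until it is off. Then strip every amplifier module in the rack: push it fully home so that the lips hold its base down, pull its stuck green cover straight up off it without the core coming up too, slide the bare core forward from under the lips and lift it out (a cover with no base plate showing under it is empty and is just put away). Leave all covers in the blue tray and all cores standing upright in the yellow tray, with the isolator still off and the multimeter, jar and screwdriver left where they are.

Things in the scene. Friction and masses are not known exactly. Their poses are not given: they have to be found in the camera images.
- isolator (a joint): angle of the isolator's red rotary handle (rad): 0 = OFF end stop, 1.571 = ON end stop; seen from above it turns counter-clockwise from off to on. Stiff (friction about 0.06 N m), stays where it is left.
- isolator_grip (a point): centre of the red isolator handle, on its vertical turning axis, half-way up its bar, which is 50 mm long (this point's x axis), 13 mm wide (y) and 30 mm high. A white mark shows its pointing end (-x): to the white mark on the plate = off, to the red one = on, a quarter turn apart. Its grey box, fixed to the bench, is 60 x 60 x 36 mm, its top 21 mm below this point.
- rack: low rack fixed to the bench: wooden slab 134 (x) x 312 (y) x 12 mm with three bays side by side along y, open to its front (-x); origin at its underside, under the middle bay. Each bay has two aluminium guides along x, 80 mm apart and 8 mm high, and a back stop at x = +58 mm. Dark steel lips overhang the rear part of each bay, from x = +24 to +58 mm; forward of that nothing is overhead.
- bay1 (a point): home point of rack bay 1 on the slab's top (12 mm above the bench): a module's base is centred here when fully home against the back stop, under both lips, and cannot rise. Lips: 64 mm apart, underside 8 mm and top 13 mm above this point. Axes as the rack's (-x is out to the front). To be clear of the lips a base must be at least 34 mm forward of home.
- bay2 (a point): home point of rack bay 2 on the slab's top (12 mm above the bench): a module's base is centred here when fully home against the back stop, under both lips, and cannot rise. Lips: 64 mm apart, underside 8 mm and top 13 mm above this point. Axes as the rack's (-x is out to the front). To be clear of the lips a base must be at least 34 mm forward of home.
- bay3 (a point): home point of rack bay 3 on the slab's top (12 mm above the bench): a module's base is centred here when fully home against the back stop, under both lips, and cannot rise. Lips: 64 mm apart, underside 8 mm and top 13 mm above this point. Axes as the rack's (-x is out to the front). To be clear of the lips a base must be at least 34 mm forward of home.
- core1_mid (a point): amplifier core 1, half-way up and centred (24 mm above its underside): base plate 56 (x) x 76 (y) x 6 mm with a finned block 44 (x) x 40 (y) x 42 mm, copper-coloured top; 48 mm high in all, 0.25 kg. z is up. Starts in a rack bay 50 to 68 mm forward of home, its base clear of the lips, x along the bay, hidden under its cover. May be absent.
- cover1_mid (a point): green shield cover 1, half-way up and centred: box 54 x 54 x 50 mm open below, 0.1 kg, z up, over core 1 with its rim on the base plate (centre 7 mm above the core's). Spring pads inside its y walls grip the core with about 4 to 7 N, more than the core weighs, until drawn up about 37 mm. The base plate shows 11 mm on each y side. If core 1 is absent the cover is empty: it stands in its bay on the slab, no base plate showing, 6 mm lower.
- core2_mid (a point): amplifier core 2, half-way up and centred (24 mm above its underside): base plate 56 (x) x 76 (y) x 6 mm with a finned block 44 (x) x 40 (y) x 42 mm, copper-coloured top; 48 mm high in all, 0.25 kg. z is up. Starts in a rack bay 50 to 68 mm forward of home, its base clear of the lips, x along the bay, hidden under its cover. May be absent.
- cover2_mid (a point): green shield cover 2, half-way up and centred: box 54 x 54 x 50 mm open below, 0.1 kg, z up, over core 2 with its rim on the base plate (centre 7 mm above the core's). Spring pads inside its y walls grip the core with about 4 to 7 N, more than the core weighs, until drawn up about 37 mm. The base plate shows 11 mm on each y side. If core 2 is absent the cover is empty: it stands in its bay on the slab, no base plate showing, 6 mm lower.
- core3_mid (a point): amplifier core 3, half-way up and centred (24 mm above its underside): base plate 56 (x) x 76 (y) x 6 mm with a finned block 44 (x) x 40 (y) x 42 mm, copper-coloured top; 48 mm high in all, 0.25 kg. z is up. Starts in a rack bay 50 to 68 mm forward of home, its base clear of the lips, x along the bay, hidden under its cover. May be absent.
- cover3_mid (a point): green shield cover 3, half-way up and centred: box 54 x 54 x 50 mm open below, 0.1 kg, z up, over core 3 with its rim on the base plate (centre 7 mm above the core's). Spring pads inside its y walls grip the core with about 4 to 7 N, more than the core weighs, until drawn up about 37 mm. The base plate shows 11 mm on each y side. If core 3 is absent the cover is empty: it stands in its bay on the slab, no base plate showing, 6 mm lower.
- blue_tray: loose blue tray, 216 (x) x 118 (y) x 22 mm, 4 mm walls and floor, 0.7 kg; origin at the centre of its underside. Holds three parts in a row along its x, 66 mm apart.
- yellow_tray: loose yellow tray, 216 (x) x 118 (y) x 22 mm, 4 mm walls and floor, 0.7 kg; origin at the centre of its underside. Holds three parts in a row along its x, 66 mm apart.
- meter: bystander: yellow multimeter lying beyond the work, 85 x 140 x 35 mm, origin at the centre of its underside
- jar: bystander: small glass jar, 48 mm across, 55 mm high, origin at the centre of its underside
- driver_grip (a point): bystander: screwdriver lying behind the rack; point on its handle

How it is judged:
By the outcome, as a careful person would: the job done as asked, in the order asked, and still so for the second after the job is handed in, with the robot touching nothing.
Of core1, core2, core3 only 2 to 3 are there at a start; the rules pass over those that are not, and their reading is None.
At some moment in a run one of blue_tray, yellow_tray may be knocked a few centimetres aside while the robot is not near it.
Once in a run the grip may slacken for a moment while it holds something.
It also fails if it takes over 210 s, if anything falls off the work surface, if the arm or the gripper's body presses on something with over 40 N, if the wrist force passes 120 N, or if a joint passes its speed limit or range.

### The arm

A 6-joint arm with a two-finger parallel gripper is mounted at the origin on the work surface. World frame = base frame: x ahead of the robot, y to its left, z up, the work surface at z = 0. Lengths are in m, angles in degrees, forces in N, time in s.
With the tool pointing down it reaches from about 0.35 to 0.875 m from the base axis. Payload 4.2 kg.
Tool frame: the origin (TCP) lies at the very end of the fingers, on their centre line; the grasp point (between the pads) lies 19 mm behind it; z points along the fingers, x is the direction in which the jaws open and shut, and the axes are right-handed (so a half turn about z gives the same grasp; the last joint's range is limited). The gripper opens to 87 mm and grips with 3 to 60 N. Pads are 19 mm wide; open, the fingers measure 117 mm over their backs; the gripper's body (75 mm by 190 mm) begins 51 mm behind the grasp point.
Start: joints at [14.817, 22.042, 0.453, 0, -68.411, -14.817], TCP at [0.625, 0, 0.223] pointing down, gripper open.
Joint ranges: [-179.83, 179.83], [-69.29, 118.12], [-61.27, 80.66], [-181.25, 117.63], [-171.15, -9.14], [-177.46, 177.46]. Speed limits (degrees/s): [159.86, 159.86, 180, 180, 180, 180].

### API

Orientations are given as a 3x3 rotation matrix whose columns are the frame's x, y, z axes.
In Python, from station import r gives the robot as it stands.
- The arm moves only by the tool move_arm, never from a script. Its argument "series" is a list that holds one entry, the list of rows, each a list of 7 numbers: the shift along the tool's x, y, z in cm, then the turn, a rotation vector about the tool's x, y, z in degrees, then the opening, from -1 (shut) to 1 (fully open). In form: [[[dx, dy, dz, wx, wy, wz, fingers], ...]]. A call has 1 to 12 rows; each row shifts and turns the commanded pose from where the row before left it, along the tool's axes as they then stand; what a row does not reach is not made up. A row lasts 1/8 s, in which the tool goes at most 62.5 mm and 10.7 degrees, less where a joint would pass 70% of its speed; a pose out of reach is approached as far as the arm can. A call is refused whole if a number of a shift passes 6.25 or a number of a turn 10.7, either way. A call with a gripper value outside its range is refused whole. The fingers move at their own pace and stop on an object; the grip force is fixed at half the most. Time passes only in rows, so rows that do not move let the fingers close. It gives the time, the measured TCP pose, the force and the opening at its end, in the units of the state.
- r.sense(): the state, without advancing time (a new reading comes with each control period).
- r.capture(name): name is "scene" or "side" or "wrist"; returns a dict with "color" (480x640x3 uint8, blue, green, red), "fx", "fy", "cx", "cy" (pixels), "rvec" (rotation vector, rad) and "tvec" (3), from world to camera coordinates, as OpenCV has them; the wrist camera has in their place "tool_from_camera" (4x4, takes a point from camera to tool coordinates, whose origin is the TCP and whose axes are the tool frame's). Camera axes: x right, y down, z forward; pixel columns grow to the right and rows downward; lengths in m; the calibration is good to about 2 mm. A picture is of the moment at which its call begins: read the wrist's pose just before it. There is no depth.
- r.finish_job(): hands the job in, once; it reports no verdict.
The state is a dict: "time_s": time; "joints": joint angles; "joint_velocities": joint speeds; "effort": joint torques, N m; "tcp_pos": TCP position; "ee_rot": TCP orientation; "wrist_force": force on the tool from outside, world axes, zero at the start; "moment": the same for the moment, N m; "gripper_width": opening from 0.0 (shut) to 1.0 (fully open).
Only numpy, scipy, OpenCV 4.12 (cv2) and the standard library are available. Lean on these libraries where they do the work, as an engineer would, in place of code of your own. Each camera call takes 0.05 s, during which the arm holds its last target.

## Working session

There is one attempt and no reset: what is moved stays moved. The work goes in short steps, Python scripts to look and compute and a tool call to move; the robot and the scene stay as the last step left them, time stands still between calls to the robot, and variables do not carry over. Pictures are saved under pics/ and viewed, and the job is handed in when it is done.

Besides the shell and the picture viewer there is one more tool, called after ">>>" as name([rows], argument=value, ...), one row to a line, values as JSON. move_arm: Moves the arm, as the interface text tells. Its arguments: {"type":"object","properties":{"series":{"type":"array","items":{"type":"array","items":{"type":"array","items":{"type":"number"}}}}},"required":["series"]}

```bash
ls; mkdir -p pics; cat > h.py <<'E'
import numpy as np, cv2
from station import r
def cap(n,fn):
    s=r.sense(); c=r.capture(n); cv2.imwrite('pics/'+fn+'.png',c['color']); 
    K=np.array([[c['fx'],0,c['cx']],[0,c['fy'],c['cy']],[0,0,1]])
    if n=='wrist':
        T=np.eye(4);T[:3,:3]=np.array(s['ee_rot']);T[:3,3]=s['tcp_pos']; W=T@np.array(c['tool_from_camera'])
        R=W[:3,:3];o=W[:3,3]
    else:
        Rc=cv2.Rodrigues(np.array(c['rvec'],float))[0];R=Rc.T;o=-R@np.array(c['tvec'],float).ravel()
    np.savez('pics/'+fn+'.npz',K=K,R=R,o=o,img=c['color']); return L(fn)
def L(fn):
    d=np.load('pics/'+fn+'.npz'); return dict(d)
def ray(c,u,v):
    d=c['R']@np.linalg.inv(c['K'])@np.array([u,v,1.]); return c['o'],d/np.linalg.norm(d)
def onz(c,u,v,z):
    o,d=ray(c,u,v); return o+d*(z-o[2])/d[2]
def proj(c,p):
    q=c['K']@(c['R'].T@(np.array(p)-c['o'])); return q[:2]/q[2]
E
python3 - <<'E'
from h import *
for n in ['scene','side','wrist']:
    c=cap(n,n+'0'); print(n,c['o'].round(3),c['R'][:,2].round(3),c['K'][0,0])
s=r.sense(); print(s['time_s'],s['tcp_pos'],np.array(s['ee_rot']).round(3),s['gripper_width'],s['wrist_force'])
E
```

```text
pics
scene [ 1.056 -0.642  0.736] [-0.432  0.631 -0.644] 519.1855674232871
side [0.172 0.521 0.626] [ 0.512 -0.586 -0.629] 448.6036931964991
wrist [ 0.625 -0.085  0.384] [-0.002  0.308 -0.951] 379.3433734285013
0.15 [6.24530958e-01 3.23065706e-06 2.21716172e-01] [[-1.     0.    -0.002]
 [ 0.     1.    -0.   ]
 [ 0.002 -0.    -1.   ]] 1.004409584863873 [-0.13106973 -0.2759682   0.67855966]
```

View pics/scene0.png

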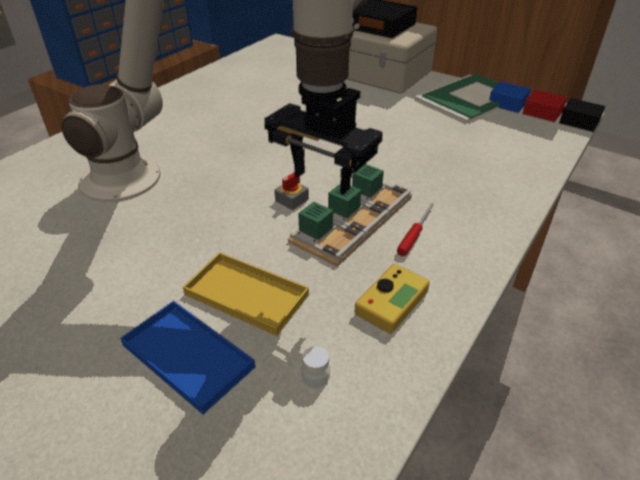

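View pics/side0.png

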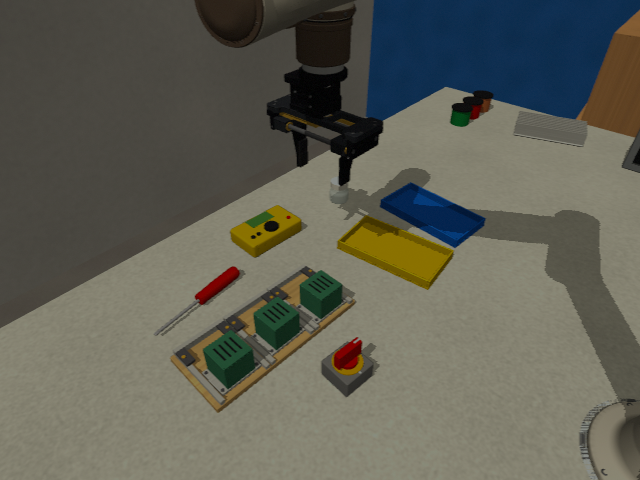

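View pics/wrist0.png

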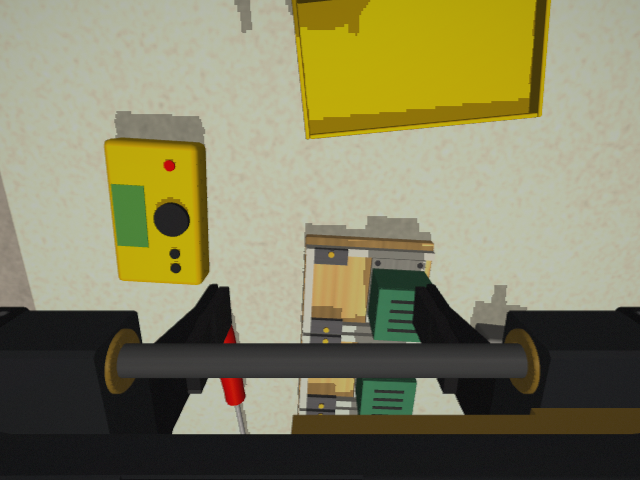

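The scene and side pictures show the rack (side, about 175-355, 270-400), the isolator (side 348,365), both trays, and three covers. I'll zoom in to get accurate pixels.

```bash
python3 - <<'E'
from h import *
a=L('side0')['img'][260:410,160:380]; cv2.imwrite('pics/z1.png',cv2.resize(a,None,fx=3.6,fy=3.6,interpolation=cv2.INTER_CUBIC))
a=L('scene0')['img'][160:270,265:420]; cv2.imwrite('pics/z2.png',cv2.resize(a,None,fx=5,fy=5,interpolation=cv2.INTER_CUBIC))
E
```

```text
(no output)
```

View pics/z1.png

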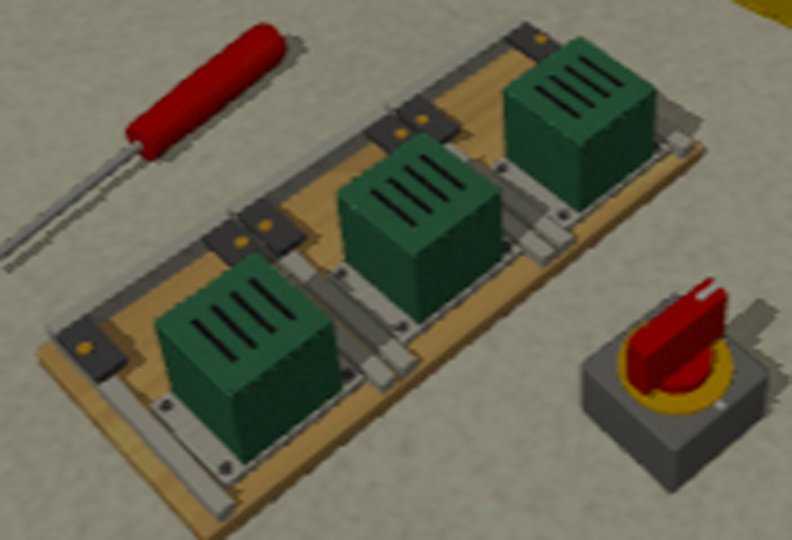

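View pics/z2.png

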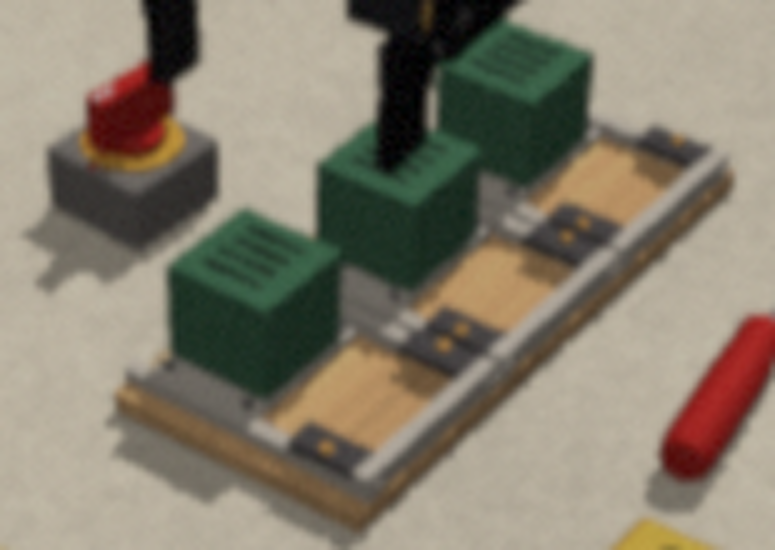

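```bash
python3 - <<'E'
from h import *
c=L('side0'); f=lambda x,y,z:onz(c,160+x/3.6,260+y/3.6,z)
def P(n,l,z):
    q=np.array([f(x,y,z)for x,y in l]); print(n,(q[:,:2]*1000).round(0).tolist(),'mean',(q.mean(0)*1000).round(0)[:2]);return q
q=P('slab FL,FR',[(207,535),(704,148)],.012);print(np.linalg.norm(q[1]-q[0]))
P('slab RL',[(42,352)],.012)
P('A',[(155,325),(240,395),(333,330),(250,255)],.068)
P('B',[(338,200),(420,255),(500,193),(425,133)],.068)
P('C',[(505,95),(582,145),(656,90),(580,38)],.068)
P('lips dots',[(85,348),(240,241),(265,225),(401,133),(422,119),(541,39)],.025)
P('isobox bot',[(583,403),(672,492),(768,403)],0)
P('isobox top',[(583,372),(672,460),(768,375),(680,295)],.036)
P('bar top',[(627,345),(640,352),(725,293),(712,280)],.072)
P('white mark plate',[(722,405)],.038)
P('white mark bar',[(708,290)],.072)
for n,lo,hi in [('side0',(15,100,80),(35,255,255)),('side0',(100,100,40),(130,255,255)),('scene0',(15,120,80),(35,255,255)),('scene0',(100,120,40),(130,255,255))]:
    c=L(n);h=cv2.cvtColor(c['img'],cv2.COLOR_BGR2HSV);m=cv2.inRange(h,lo,hi)
    if n=='side0': m[:150]=0
    else: m[:240]=0
    for k in cv2.findContours(m,0,2)[0]:
        if cv2.contourArea(k)>2500:
            b=cv2.boxPoints(cv2.minAreaRect(k)); b2=cv2.approxPolyDP(cv2.convexHull(k),6,True)[:,0]
            print(n,b2.tolist(),[(onz(c,*p,.022)*1000).round(0)[:2].tolist() for p in b2])
E
```

```text
slab FL,FR [[525.0, 350.0], [505.0, 42.0]] mean [515. 196.]
0.30858370183774697
slab RL [[654.0, 342.0]] mean [654. 342.]
A [[586.0, 319.0], [532.0, 318.0], [528.0, 271.0], [585.0, 268.0]] mean [558. 294.]
B [[580.0, 221.0], [529.0, 219.0], [527.0, 169.0], [580.0, 166.0]] mean [554. 194.]
C [[569.0, 122.0], [519.0, 122.0], [516.0, 71.0], [569.0, 67.0]] mean [543.  95.]
lips dots [[631.0, 332.0], [627.0, 246.0], [626.0, 232.0], [621.0, 146.0], [620.0, 132.0], [615.0, 47.0]] mean [623. 189.]
isobox bot [[456.0, 193.0], [398.0, 201.0], [393.0, 138.0]] mean [416. 177.]
isobox top [[450.0, 200.0], [394.0, 208.0], [389.0, 148.0], [444.0, 140.0]] mean [419. 174.]
bar top [[428.0, 198.0], [422.0, 197.0], [414.0, 150.0], [422.0, 148.0]] mean [422. 173.]
white mark plate [[394.0, 175.0]] mean [394. 175.]
white mark bar [[420.0, 153.0]] mean [420. 153.]
side0 [[337, 241], [367, 215], [453, 251], [426, 289], [337, 248]] [[637.0, -63.0], [646.0, -182.0], [435.0, -197.0], [419.0, -63.0], [622.0, -45.0]]
side0 [[381, 199], [410, 182], [485, 218], [454, 247], [381, 207]] [[660.0, -257.0], [650.0, -371.0], [437.0, -351.0], [439.0, -210.0], [641.0, -230.0]]
scene0 [[395, 264], [428, 284], [388, 332], [355, 310]] [[747.0, 87.0], [827.0, 71.0], [820.0, -78.0], [745.0, -66.0]]
scene0 [[184, 286], [220, 253], [302, 285], [307, 295], [274, 334], [185, 294]] [[438.0, -198.0], [430.0, -87.0], [626.0, -68.0], [649.0, -85.0], [656.0, -195.0], [455.0, -213.0]]
scene0 [[172, 302], [253, 360], [203, 413], [121, 339]] [[450.0, -241.0], [661.0, -259.0], [661.0, -379.0], [441.0, -354.0]]
```

```bash
cat >> h.py <<'E'
def to(x,y,z,yaw=None):
    """delta in tool axes (cm) to a world target; yaw: world yaw (deg) wanted for the jaw axis (mod 180), clockwise=+tool wz"""
    s=r.sense(); R=np.array(s['ee_rot']); d=R.T@(np.array([x,y,z])-s['tcp_pos'])*100
    cur=np.degrees(np.arctan2(R[1,0],R[0,0])); print('tool delta cm',d.round(2),'jaw yaw',round(cur,1), 'tilt',R[:,2].round(4))
    if yaw is not None: print(' wz', round((cur-yaw+90)%180-90,1))
def st():
    s=r.sense(); R=np.array(s['ee_rot']); print(round(s['time_s'],2),np.array(s['tcp_pos']).round(4),'yaw',round(float(np.degrees(np.arctan2(R[1,0],R[0,0]))),1),'F',np.array(s['wrist_force']).round(1),'w',round(s['gripper_width'],3),'j',np.array(s['joints']).round(0))
E
```

>>> move_arm([
  [[3.4,2.9,1,0,0,0,1],[3.4,2.9,1,0,0,0,1],[3.4,2.9,1,0,0,0,1],[3.4,2.9,1,0,0,0,1],[3.4,2.9,1,0,0,0,1],[3.3,2.8,1,0,0,0,1],[0,0,0,0,0,8,1],[0,0,0,0,0,0,1],[0,0,0,0,0,0,1]],
])

```text
time_s: 1.27
tcp_pos: [0.4222, 0.1729, 0.1626]
ee_rot: [[-0.99, 0.138, 0.0], [0.138, 0.99, 0.0], [-0.0, 0.0, -1.0]]
wrist_force: [0.4, 0.4, 0.2]
gripper_width: 0.997
```

```bash
python3 - <<'E'
from h import *
cap('wrist','w1');cap('side','s1');st()
E
```

```text
1.38 [0.4223 0.1727 0.1625] yaw 172.0 F [-0.2 -0.4 -1. ] w 0.995 j [ 43.   9. -27.  -0. -54. -51.]
```

View pics/w1.png

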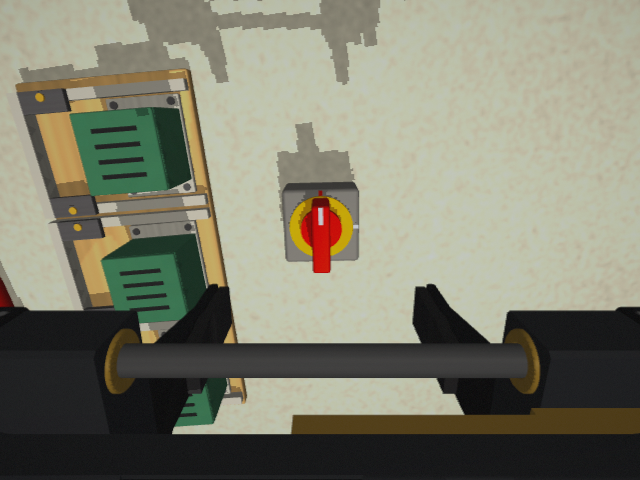

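View pics/s1.png

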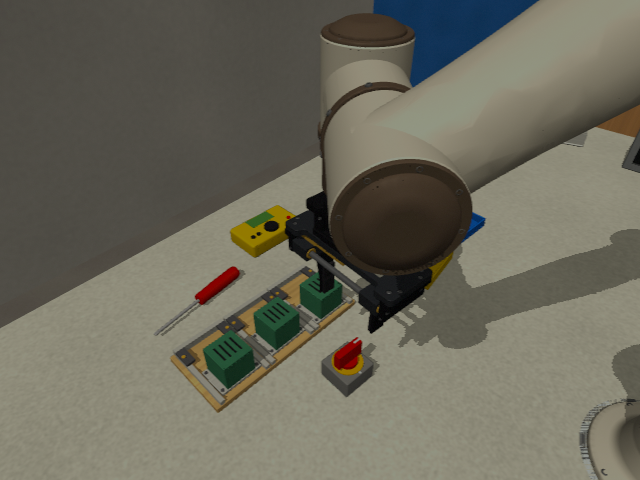

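Wrist view: the red bar runs from (320,198) to (321,272), with its pointer up (-y) at the red mark (320,192). The white plate mark is at (357,226), so the isolator is ON and needs a clockwise quarter turn.

```bash
python3 - <<'E'
from h import *
c=L('w1')
q=np.array([onz(c,u,v,.072) for u,v in [(313,272),(330,272),(313,198),(328,198)]])*1000;print(q.round(1)[:,:2],q.mean(0))
q=np.array([onz(c,u,v,.036) for u,v in [(286,262),(358,261),(358,191),(283,192)]])*1000;print(q.round(1)[:,:2],q.mean(0))
h=cv2.cvtColor(c['img'],cv2.COLOR_BGR2HSV)
m=cv2.inRange(h,(20,150,100),(32,255,255));m[:180]=0;m[290:]=0;m[:,:270]=0;m[:,370:]=0
k=max(cv2.findContours(m,0,2)[0],key=cv2.contourArea);e=cv2.fitEllipse(cv2.convexHull(k));print(e,onz(c,*e[0],.04)*1000)
# rack front edge line
for p in [(187,70),(245,402)]: print(onz(c,*p,.012)*1000)
for n in [(83,112),(100,195),(155,108),(168,188),  (113,245),(192,235),(205,312),(128,322)]: print(n,(onz(c,*n,.068)*1000).round(0))
to(.421,.173,.045,-8)
E
```

```text
[[432.  193.8]
 [419.8 195.5]
 [424.1 140.2]
 [414.  141.6]] [422.49908386 167.75144907  72.        ]
[[455.5 196.9]
 [397.2 204.2]
 [390.9 146.8]
 [448.2 139.6]] [422.94813872 171.86730644  36.        ]
((320.80322265625, 226.26174926757812), (61.20527267456055, 63.29058837890625), 90.45948028564453) [422.99032009 169.64755849  40.        ]
[507.45814845  41.64560058  12.        ]
[525.40267197 349.206431    12.        ]
(83, 112) [562.  65.  68.]
(100, 195) [569. 119.  68.]
(155, 108) [516.  69.  68.]
(168, 188) [521. 120.  68.]
(113, 245) [571. 155.  68.]
(192, 235) [513. 155.  68.]
(205, 312) [518. 217.  68.]
(128, 322) [579. 217.  68.]
tool delta cm [1.300e-01 1.000e-02 1.175e+01] jaw yaw 172.0 tilt [-0.  0. -1.]
 wz 0.0
```

>>> move_arm([
  [[0,-0.1,2,0,0,0,1],[0,0,2,0,0,0,1],[0,0,2,0,0,0,0.3],[0,0,2,0,0,0,0.3],[0,0,2,0,0,0,0.3],[0,0,1.7,0,0,0,0.3],[0,0,0,0,0,0,0.3],[0,0,0,0,0,0,-1],[0,0,0,0,0,0,-1],[0,0,0,0,0,0,-1],[0,0,0,0,0,0,-1]],
])

```text
time_s: 2.75
tcp_pos: [0.422, 0.1722, 0.0459]
ee_rot: [[-0.99, 0.139, 0.001], [0.139, 0.99, 0.001], [-0.0, 0.001, -1.0]]
wrist_force: [0.4, -0.0, -1.2]
gripper_width: 0.282
```

>>> move_arm([
  [[0,0,0,0,0,0,-1],[0,0,0,0,0,0,-1],[0,0,0,0,0,0,-1]],
])

```text
time_s: 3.12
tcp_pos: [0.4228, 0.1721, 0.0458]
ee_rot: [[-0.99, 0.138, 0.002], [0.138, 0.99, 0.0], [-0.002, 0.0, -1.0]]
wrist_force: [4.8, -3.4, -1.0]
gripper_width: 0.147
```

>>> move_arm([
  [[0,0,0,0,0,8,-1],[0,0,0,0,0,8,-1],[0,0,0,0,0,8,-1],[0,0,0,0,0,8,-1],[0,0,0,0,0,8,-1],[0,0,0,0,0,8,-1],[0,0,0,0,0,8,-1],[0,0,0,0,0,8,-1],[0,0,0,0,0,8,-1],[0,0,0,0,0,8,-1],[0,0,0,0,0,8,-1],[0,0,0,0,0,3,-1]],
])

```text
time_s: 4.62
tcp_pos: [0.4242, 0.1703, 0.0458]
ee_rot: [[0.156, 0.988, 0.003], [0.988, -0.156, -0.003], [-0.002, 0.003, -1.0]]
wrist_force: [14.1, -13.6, -4.7]
gripper_width: 0.146
```

```bash
python3 - <<'E'
from h import *
st();print(r.sense()['moment'])
E
```

```text
4.62 [0.4242 0.1703 0.0458] yaw 81.0 F [ 14.1 -13.6  -4.7] w 0.146 j [  42.   19.  -36.    0.  -35. -142.]
[-3.97211177 -4.36779072  0.48327157]
```

>>> move_arm([
  [[0,0,0,0,0,0,0.2],[0,0,0,0,0,0,0.2],[0,0,0,0,0,0,0.2],[0,0,0,0,0,0,0.2],[0,0,-3,0,0,0,0.2],[0,0,-4,0,0,0,1],[0,0,-4,0,0,0,1],[0,0,0,0,0,0,1]],
])

```text
time_s: 5.62
tcp_pos: [0.4235, 0.1736, 0.1587]
ee_rot: [[0.156, 0.988, 0.006], [0.988, -0.156, 0.005], [0.006, 0.005, -1.0]]
wrist_force: [0.4, 0.5, -0.0]
gripper_width: 0.856
```

```bash
python3 - <<'E'
from h import *
cap('wrist','w2');cap('side','s2');st()
E
```

```text
5.72 [0.4214 0.1721 0.1555] yaw 81.0 F [ 0.1  0.1 -1.2] w 0.935 j [  43.    9.  -28.   -0.  -53. -142.]
```

View pics/w2.png

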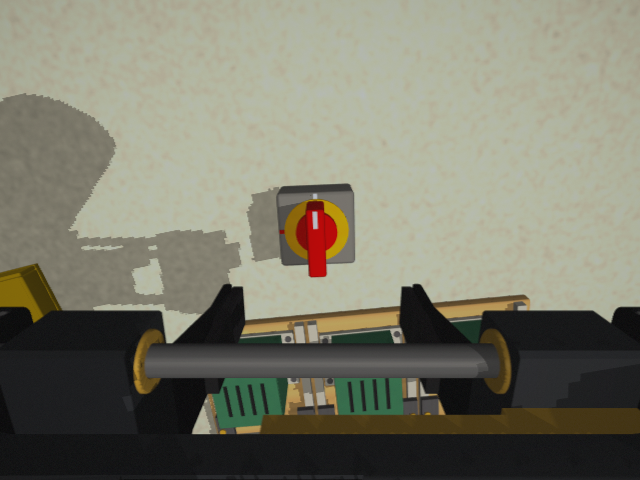

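Isolator is OFF: the white pointer (315,220) lines up with the white plate mark (315,196), and the red mark is at (282,232). Next I look at the modules from above.

```bash
python3 - <<'E'
from h import *
to(.64,.19,.24,86.65)
E
```

```text
tool delta cm [ 5.2  21.31 -8.45] jaw yaw 81.0 tilt [-1.e-04  6.e-04 -1.e+00]
 wz -5.7
```

>>> move_arm([
  [[0.8,3.6,-1.4,0,0,0,1],[0.9,3.6,-1.4,0,0,0,1],[0.9,3.6,-1.4,0,0,0,1],[0.9,3.6,-1.4,0,0,0,1],[0.9,3.6,-1.4,0,0,0,1],[0.8,3.3,-1.4,0,0,0,1],[0,0,0,0,0,-5.7,1],[0,0,0,0,0,0,1],[0,0,0,0,0,0,1]],
])

```text
time_s: 6.85
tcp_pos: [0.6397, 0.19, 0.2382]
ee_rot: [[0.059, 0.998, -0.002], [0.998, -0.059, -0.001], [-0.001, -0.002, -1.0]]
wrist_force: [-1.0, -0.2, 0.3]
gripper_width: 0.996
```

```bash
python3 - <<'E'
from h import *
cap('wrist','w3');st()
E
```

```text
6.9 [0.6397 0.1901 0.2386] yaw 86.7 F [-0.4  0.5  0.7] w 1.0 j [  30.   26.    9.   -0.  -73. -124.]
```

View pics/w3.png

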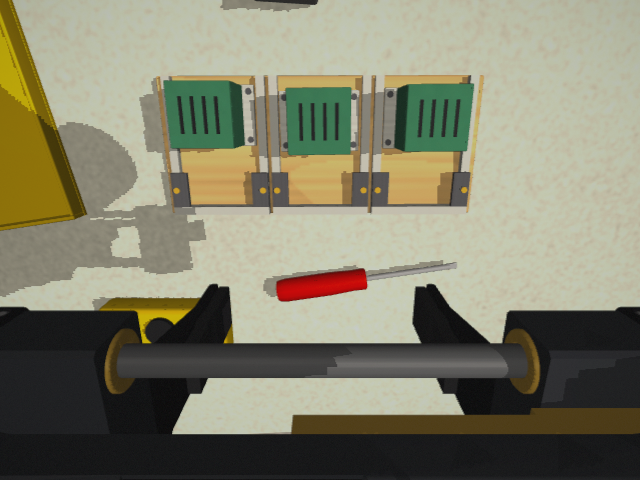

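Clear top view: three covers at about (199,114), (320,120) and (438,117). Lip screws are on row 190 and base plates show beside every cover, so all three modules have cores.

```bash
python3 - <<'E'
from h import *
c=L('w3');a=c['img'][70:220,150:490]; cv2.imwrite('pics/z3.png',cv2.resize(a,None,fx=2.35,fy=2.35,interpolation=cv2.INTER_CUBIC))
h=cv2.cvtColor(c['img'],cv2.COLOR_BGR2HSV)
g=cv2.inRange(h,(60,100,20),(90,255,255))
print(np.histogram(h[...,2][g>0],bins=range(20,140,8)))
m=cv2.inRange(h,(60,100,80),(90,255,255)); m=cv2.morphologyEx(m,3,np.ones((7,7)))
for k in cv2.findContours(m,0,2)[0]:
    if cv2.contourArea(k)>800:
        rr=cv2.minAreaRect(k); b=cv2.boxPoints(rr); q=np.array([onz(c,*p,.068) for p in b])*1000
        print(rr, 'ctr',q.mean(0).round(1),'sides',np.linalg.norm(q[1]-q[0]).round(1),np.linalg.norm(q[2]-q[1]).round(1), 'ang',np.degrees(np.arctan2(*(q[1]-q[0])[[1,0]])).round(1))
for n,p,z in [('BL',(175,212),.012),('BR',(467,212),.012),('TL',(158,76),.012),('TR',(482,75),.012)]: print(n,(onz(c,*p,z)*1000).round(1))
for p in [(176,190),(263,190),(277,190),(363,190),(378,190),(464,190)]: print((onz(c,*p,.025)*1000).round(1))
E
```

```text
(array([   0,    0,    0,  518,   46,  240,  455,   94,  223,  103,  341,
        688, 9640,   14]), array([ 20,  28,  36,  44,  52,  60,  68,  76,  84,  92, 100, 108, 116,
       124, 132]))
((318.0, 121.0), (66.0, 64.0), 90.0) ctr [558.5 192.2  68. ] sides 52.3 52.8 ang 86.6
((439.0, 117.0), (66.0, 68.0), 90.0) ctr [561.3 293.4  68. ] sides 55.4 52.9 ang 86.6
((198.5, 114.0), (66.0, 69.0), 90.0) ctr [547.   93.1  68. ] sides 56.1 52.4 ang 86.6
BL [640.4  35.9  12. ]
BR [658.6 342.5  12. ]
TL [508.6  43.2  12. ]
TR [525.9 349.1  12. ]
[615.3  46.2  25. ]
[620.5 132.9  25. ]
[621.3 146.9  25. ]
[626.4 232.6  25. ]
[627.3 247.6  25. ]
[632.3 333.3  25. ]
```

View pics/z3.png

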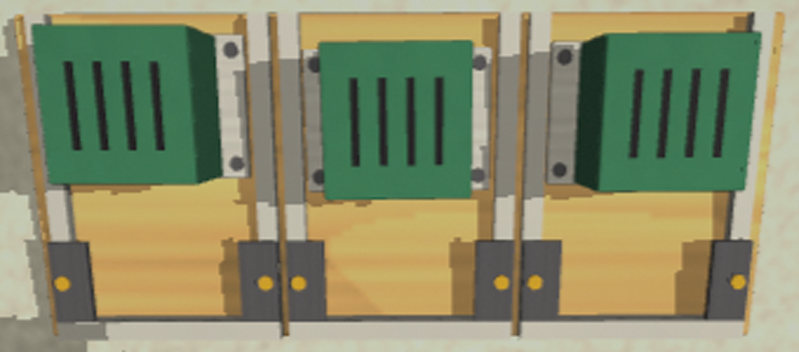

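```bash
python3 - <<'E'
from h import *
to(.5605,.293,.12,86.7)
E
```

```text
tool delta cm [ 9.82 -8.49 11.87] jaw yaw 86.7 tilt [-1.6e-03 -7.0e-04 -1.0e+00]
 wz -0.0
```

>>> move_arm([
  [[2.0,-1.7,2.4,0,0,0,1],[2.0,-1.7,2.4,0,0,0,1],[2.0,-1.7,2.4,0,0,0,1],[2.0,-1.7,2.4,0,0,0,1],[1.8,-1.7,2.3,0,0,0,1],[0,0,0,0,0,0,1],[0,0,2.1,0,0,0,1],[0,0,2.1,0,0,0,1],[0,0,2.1,0,0,0,1],[0,0,2.1,0,0,0,1],[0,0,0,0,0,0,0.2]],
])

```text
time_s: 8.28
tcp_pos: [0.561, 0.2918, 0.0359]
ee_rot: [[0.059, 0.998, -0.002], [0.998, -0.059, -0.002], [-0.002, -0.002, -1.0]]
wrist_force: [0.3, -0.2, 0.6]
gripper_width: 0.946
```

```bash
python3 - <<'E'
from h import *
st();to(.5605,.293,.036,86.7)
E
```

```text
8.28 [0.561  0.2918 0.0359] yaw 86.6 F [ 0.3 -0.2  0.6] w 0.946 j [  42.   33.  -11.    0.  -46. -135.]
tool delta cm [ 0.12 -0.05 -0.01] jaw yaw 86.6 tilt [-0.0017 -0.0017 -1.    ]
 wz -0.1
```

Close on the cover.

>>> move_arm([
  [[0.1,0,0,0,0,0,-1],[0,0,0,0,0,0,-1],[0,0,0,0,0,0,-1],[0,0,0,0,0,0,-1],[0,0,0,0,0,0,-1],[0,0,0,0,0,0,-1]],
])

```text
time_s: 9.02
tcp_pos: [0.5614, 0.2934, 0.0375]
ee_rot: [[0.057, 0.998, 0.0], [0.998, -0.057, -0.0], [-0.0, 0.0, -1.0]]
wrist_force: [-1.5, -2.6, 6.2]
gripper_width: 0.619
```

>>> move_arm([
  [[0,0,0,0,0,0,-1],[0,0.6,0,0,0,0,-1],[0,0.8,0,0,0,0,-1],[0,0.8,0,0,0,0,-1],[0,0.8,0,0,0,0,-1],[0,0.8,0,0,0,0,-1],[0,0.8,0,0,0,0,-1],[0,0.5,0,0,0,0,-1],[0,0.2,0,0,0,0,-1]],
])

```text
time_s: 10.15
tcp_pos: [0.613, 0.2912, 0.0375]
ee_rot: [[0.058, 0.998, -0.002], [0.998, -0.058, -0.0], [-0.0, -0.002, -1.0]]
wrist_force: [-6.3, 0.2, 8.5]
gripper_width: 0.621
```

```bash
python3 - <<'E'
from h import *
c=cap('side','s3');cv2.imwrite('pics/z4.png',cv2.resize(c['img'][250:410,160:380],None,fx=3.6,fy=3.6));st()
E
```

```text
10.2 [0.6132 0.2912 0.0376] yaw 86.7 F [-5.3  1.1  6.5] w 0.617 j [  39.   37.   -3.   -0.  -50. -132.]
```

View pics/z4.png

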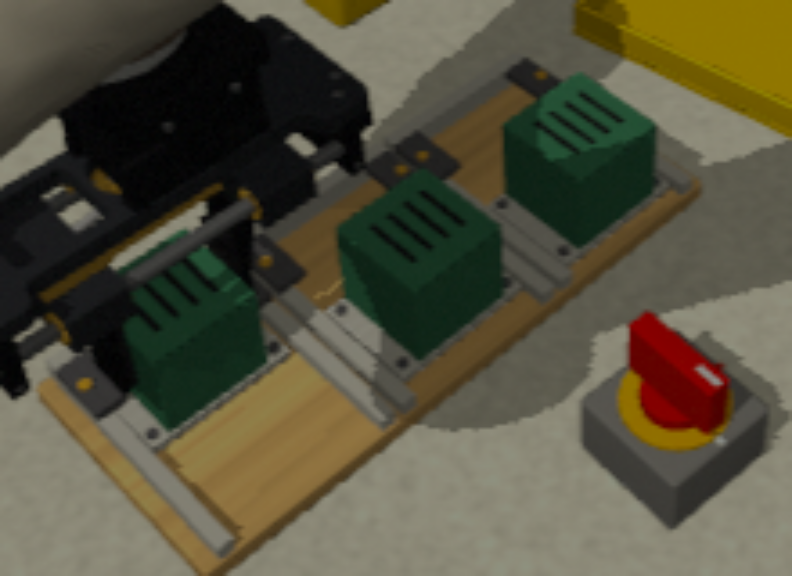

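>>> move_arm([
  [[0,0.2,0,0,0,0,-1],[0,0.2,0,0,0,0,-1],[0,0.2,0,0,0,0,-1],[0,0,0,0,0,0,-1]],
])

```text
time_s: 10.7
tcp_pos: [0.6183, 0.2909, 0.0376]
ee_rot: [[0.057, 0.998, -0.003], [0.998, -0.057, -0.0], [-0.0, -0.003, -1.0]]
wrist_force: [-6.3, 0.3, 8.8]
gripper_width: 0.617
```

>>> move_arm([
  [[0,0.2,0,0,0,0,-1],[0,0.2,0,0,0,0,-1],[0,0.1,0,0,0,0,-1],[0,0,0,0,0,0,-1]],
])

```text
time_s: 11.2
tcp_pos: [0.6195, 0.2905, 0.0377]
ee_rot: [[0.057, 0.998, -0.01], [0.998, -0.057, -0.002], [-0.003, -0.01, -1.0]]
wrist_force: [-17.2, 2.1, 15.6]
gripper_width: 0.613
```

Home: force jumped to 17 N and the tool stopped at x=0.6195, against 0.619 predicted. I relax the push and pull straight up.

>>> move_arm([
  [[0,-0.3,0,0,0,0,-1],[0,0,-0.3,0,0,0,-1],[0,0,-0.5,0,0,0,-1],[0,0,-0.6,0,0,0,-1],[0,0,-0.6,0,0,0,-1],[0,0,-0.6,0,0,0,-1],[0,0,-0.6,0,0,0,-1]],
])

```text
time_s: 12.08
tcp_pos: [0.6225, 0.29, 0.0691]
ee_rot: [[0.058, 0.998, 0.001], [0.998, -0.058, -0.0], [-0.0, 0.001, -1.0]]
wrist_force: [-0.8, -0.9, -7.5]
gripper_width: 0.615
```

>>> move_arm([
  [[0,0,-0.6,0,0,0,-1],[0,0,-0.6,0,0,0,-1],[0,0,-0.8,0,0,0,-1],[0,0,-1.5,0,0,0,-1],[0,0,-2.5,0,0,0,-1],[0,0,-2.5,0,0,0,-1],[0,0,-1.0,0,0,0,-1],[0,0,0,0,0,0,-1]],
])

```text
time_s: 13.08
tcp_pos: [0.6225, 0.2907, 0.1649]
ee_rot: [[0.058, 0.998, 0.002], [0.998, -0.058, 0.002], [0.002, 0.002, -1.0]]
wrist_force: [0.0, 0.5, -1.1]
gripper_width: 0.619
```

```bash
python3 - <<'E'
from h import *
c=cap('side','s4');c=cap('scene','c4');st()
E
```

```text
13.18 [0.6216 0.2901 0.1627] yaw 86.7 F [ 0.2 -0.3 -1.1] w 0.62 j [  38.   30.    5.   -0.  -65. -132.]
```

View pics/s4.png

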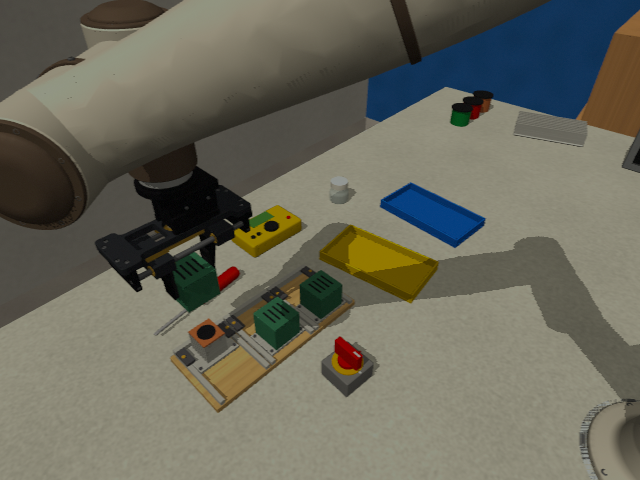

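View pics/c4.png

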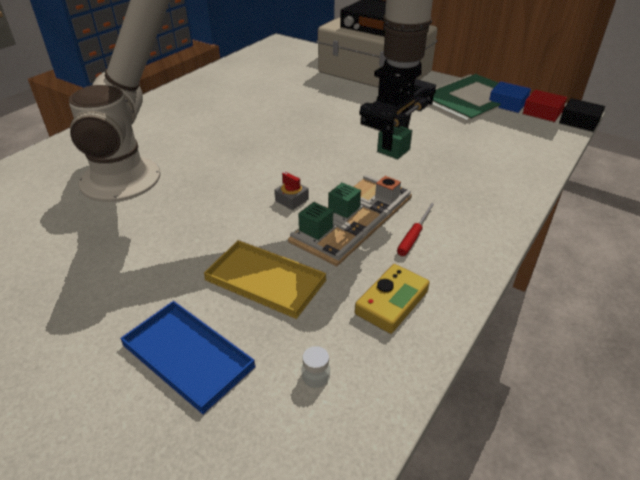

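Cover A is off and core A stays bare at home with its copper top showing. The yellow tray has been knocked toward the rack (scene 205-325, 243-313); blue is unchanged. I zoom in on the trays for their corners.

```bash
python3 - <<'E'
from h import *
c=L('c4');cv2.imwrite('pics/z5.png',cv2.resize(c['img'][230:420,110:340],None,fx=3.1,fy=3.1,interpolation=cv2.INTER_CUBIC))
c=L('s4');cv2.imwrite('pics/z6.png',cv2.resize(c['img'][170:310,310:500],None,fx=4,fy=4,interpolation=cv2.INTER_CUBIC))
E
```

```text
(no output)
```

View pics/z5.png

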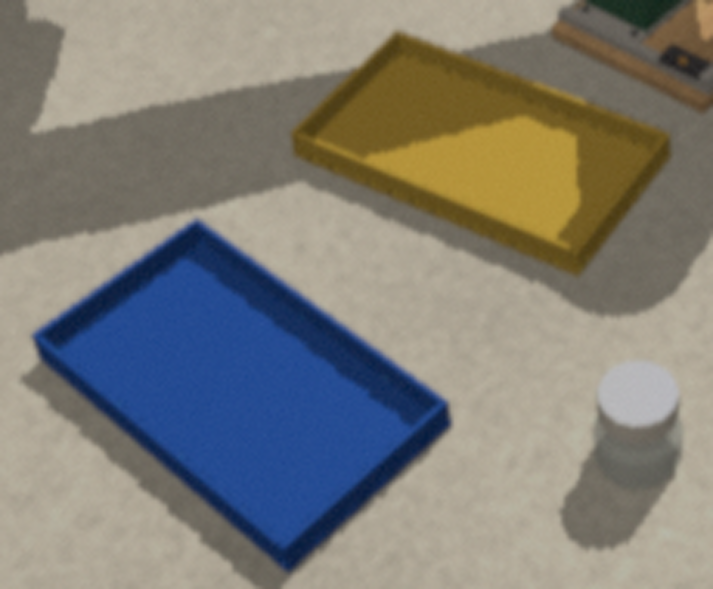

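View pics/z6.png

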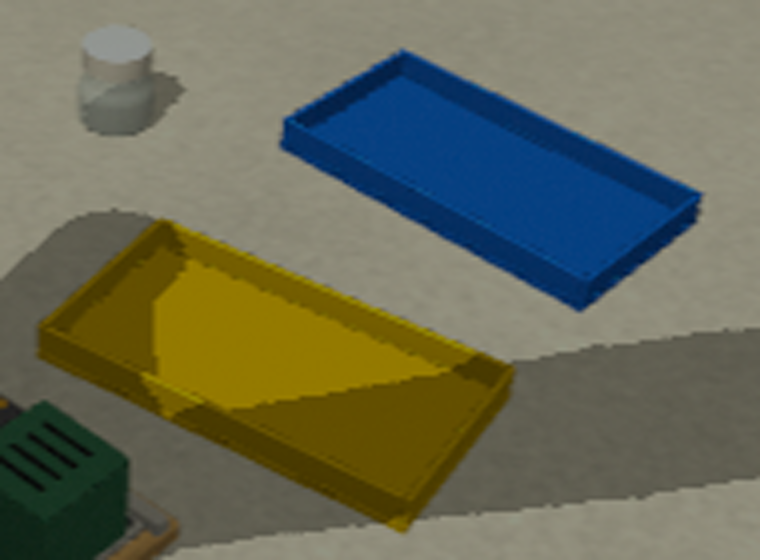

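```bash
cat > tr.py <<'E'
from h import *
def tray(c,off,f,pts,n):
    q=np.array([onz(c,off[0]+x/f,off[1]+y/f,.022) for x,y in pts])*1000
    m=q.mean(0); l=q[2]+q[1]-q[0]-q[3]; w=q[3]-q[0]+q[2]-q[1]
    print(n,q[:,:2].round(0).tolist(),'ctr',m.round(1)[:2],'LxW',(np.linalg.norm(l)/2).round(1),(np.linalg.norm(w)/2).round(1),'yaw',np.degrees(np.arctan2(l[1],l[0])).round(1),np.degrees(np.arctan2(w[1],w[0])).round(1))
E
python3 - <<'E'
from tr import *
c=L('c4');o=(110,230)
tray(c,o,3.1,[(198,222),(448,405),(287,552),(37,338)],'blue sc')
tray(c,o,3.1,[(398,33),(669,142),(577,258),(294,135)],'yel sc')
c=L('s4');o=(310,170)
tray(c,o,4,[(582,283),(284,120),(404,51),(699,196)],'blue si')
tray(c,o,4,[(403,505),(39,325),(164,220),(513,372)],'yel si')
to(.62,.29,.2)
E
```

```text
blue sc [[452.0, -239.0], [664.0, -258.0], [655.0, -373.0], [443.0, -353.0]] ctr [ 553.3 -305.7] LxW 213.0 114.6 yaw -5.4 -94.7
yel sc [[435.0, -35.0], [650.0, -21.0], [659.0, -133.0], [447.0, -150.0]] ctr [547.9 -84.9] LxW 214.3 114.3 yaw 4.2 -84.7
blue si [[447.0, -231.0], [658.0, -254.0], [646.0, -369.0], [435.0, -347.0]] ctr [ 546.6 -300.4] LxW 211.9 116.0 yaw -6.1 -95.8
yel si [[430.0, -28.0], [642.0, -13.0], [650.0, -127.0], [439.0, -144.0]] ctr [540.3 -77.9] LxW 212.1 115.3 yaw 4.2 -86.0
tool delta cm [-0.02 -0.16 -3.73] jaw yaw 86.7 tilt [-1.4e-03 -5.0e-04 -1.0e+00]
```

>>> move_arm([
  [[-3,0,0,0,0,0,-1],[-5,0,0,0,0,0,-1],[-5.5,-0.2,0,0,0,0,-1],[-5.5,-0.3,0,0,0,0,-1],[-5.5,-0.3,0,0,0,0,-1],[-5.5,-0.4,0,0,0,0,-1],[-5.5,-0.4,0,0,0,0,-1],[-5.5,-0.4,0,0,0,0,-1],[-5.5,-0.4,0,0,0,0,-1],[-5.5,-0.4,0,0,0,0,-1],[-5,-0.2,0,0,0,0,-1],[-3,0,0,0,0,2,-1]],
])

```text
time_s: 14.68
tcp_pos: [0.5563, -0.3092, 0.1621]
ee_rot: [[0.096, 0.995, -0.002], [0.995, -0.096, 0.001], [0.0, -0.002, -1.0]]
wrist_force: [0.1, 0.6, -0.9]
gripper_width: 0.618
```

```bash
python3 - <<'E'
from h import *
st();to(.6157,-.3093,.16,84.5);cap('wrist','w5');cap('scene','c5')
E
```

```text
14.68 [ 0.5563 -0.3092  0.1621] yaw 84.5 F [ 0.1  0.6 -0.9] w 0.618 j [-15.  26.  -3.  -0. -62. -81.]
tool delta cm [0.55 5.91 0.19] jaw yaw 84.5 tilt [-2.4e-03  7.0e-04 -1.0e+00]
 wz 0.0
```

View pics/w5.png

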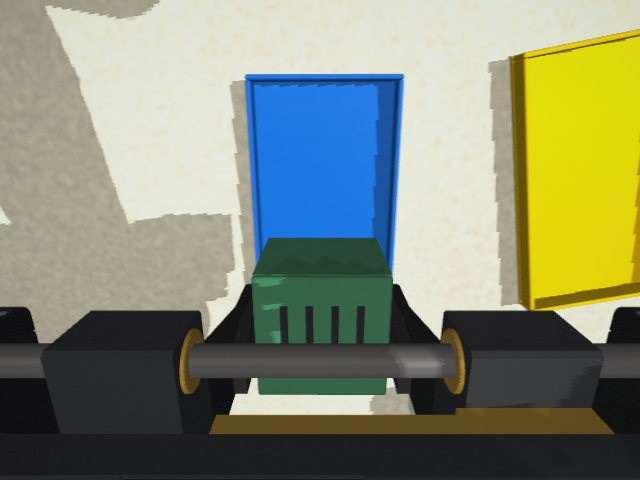

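```bash
python3 - <<'E'
from h import *
c=L('w5')
a=onz(c,246,75,.022);b=onz(c,404,75,.022);print(a,b,np.linalg.norm(a-b))
d=onz(c,256,235,.022);e=onz(c,395,235,.022);print(d,e)
m=(a+b)/2; y=(b-a)/np.linalg.norm(b-a); x=np.array([y[1],-y[0],0]); print(np.degrees(np.arctan2(x[1],x[0])),'ctr',m+.108*x, [ (m+(.108+k*.066)*x).round(4)[:2] for k in(-1,0,1)])
for p in [(512,57),(525,305)]: print(onz(c,*p,.022))
E
```

```text
[ 0.43711698 -0.35285946  0.022     ] [ 0.44826573 -0.23711159  0.022     ] 0.11628354785054777
[ 0.55973287 -0.36382953  0.022     ] [ 0.57094487 -0.24833603  0.022     ]
-5.501715646833245 ctr [ 0.55019383 -0.30534008  0.022     ] [array([ 0.4845, -0.299 ]), array([ 0.5502, -0.3053]), array([ 0.6159, -0.3117])]
[ 0.44371111 -0.15857363  0.022     ]
[ 0.64716424 -0.13585571  0.022     ]
```

>>> move_arm([
  [[0.1,2,0,0,0,0,-1],[0.2,2.5,0,0,0,0,-1],[0.1,1.4,0,0,0,0,-1],[0,0,2.5,0,0,0,-1],[0,0,3,0,0,0,-1],[0,0,3,0,0,0,-1],[0,0,2.5,0,0,0,-1],[0,0,1,0,0,0,-1],[0,0,0.7,0,0,0,-1],[0,0,0.6,0,0,0,-1],[0,0,0,0,0,0,-1]],
])

```text
time_s: 16.15
tcp_pos: [0.6168, -0.3084, 0.0307]
ee_rot: [[0.092, 0.996, 0.0], [0.996, -0.092, -0.0], [0.0, 0.0, -1.0]]
wrist_force: [-0.4, 0.0, -1.6]
gripper_width: 0.619
```

```bash
python3 - <<'E'
from h import *
st();to(.6159,-.311,.025,84.5)
E
```

```text
16.15 [ 0.6168 -0.3084  0.0307] yaw 84.7 F [-0.4  0.  -1.6] w 0.619 j [-13.  38.  -2.  -0. -50. -82.]
tool delta cm [-0.26 -0.06  0.57] jaw yaw 84.7 tilt [ 2.e-04 -0.e+00 -1.e+00]
 wz 0.2
```

>>> move_arm([
  [[-0.2,0,0.3,0,0,0,-1],[0,0,0.3,0,0,0,-1],[0,0,0,0,0,0,-1],[0,0,0,0,0,0,0.45],[0,0,0,0,0,0,0.45],[0,0,0,0,0,0,0.45],[0,0,0,0,0,0,0.45]],
])

```text
time_s: 17.02
tcp_pos: [0.6166, -0.3105, 0.0247]
ee_rot: [[0.092, 0.996, 0.0], [0.996, -0.092, -0.0], [-0.0, 0.0, -1.0]]
wrist_force: [-0.9, 0.7, -0.4]
gripper_width: 0.721
```

>>> move_arm([
  [[0,0,-3,0,0,0,0.45],[0,0,-5,0,0,0,0.45],[1,0,-4,0,0,-2,0.45],[4,-0.2,0,0,0,0,0.45],[6,-0.3,0,0,0,0,0.45],[6,-0.3,0,0,0,0,0.45],[6,-0.4,0,0,0,0,0.45],[6,-0.4,0,0,0,0,0.45],[6,-0.4,0,0,0,0,0.45],[6,-0.4,0,0,0,0,0.45],[6,-0.4,0,0,0,0,0.45],[6,-0.4,0,0,0,0,0.45]],
])

```text
time_s: 18.52
tcp_pos: [0.6152, 0.2225, 0.1449]
ee_rot: [[0.057, 0.998, 0.001], [0.998, -0.057, 0.0], [0.0, 0.001, -1.0]]
wrist_force: [0.3, 0.2, 0.1]
gripper_width: 0.726
```

```bash
python3 - <<'E'
from h import *
cap('scene','c6');cap('wrist','w6');st();to(.6195,.2906,.1,86.7)
E
```

```text
18.62 [0.6153 0.2261 0.1444] yaw 87.1 F [-0.3 -1.2  0.3] w 0.729 j [  34.   28.   -1.   -0.  -60. -127.]
tool delta cm [6.46 0.08 4.45] jaw yaw 87.1 tilt [ 0.0015  0.0012 -1.    ]
 wz 0.4
```

View pics/c6.png

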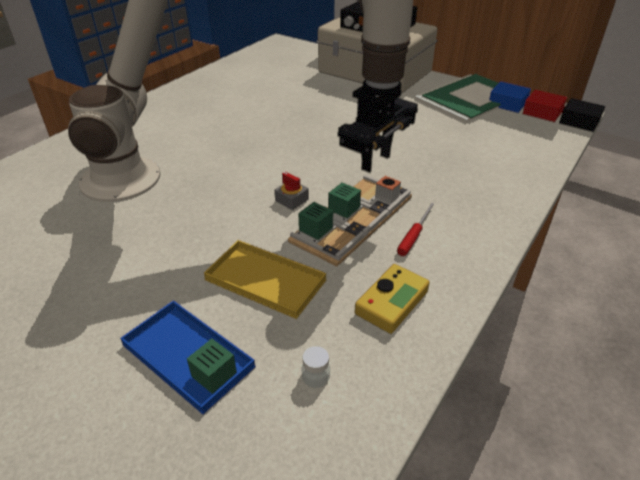

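View pics/w6.png

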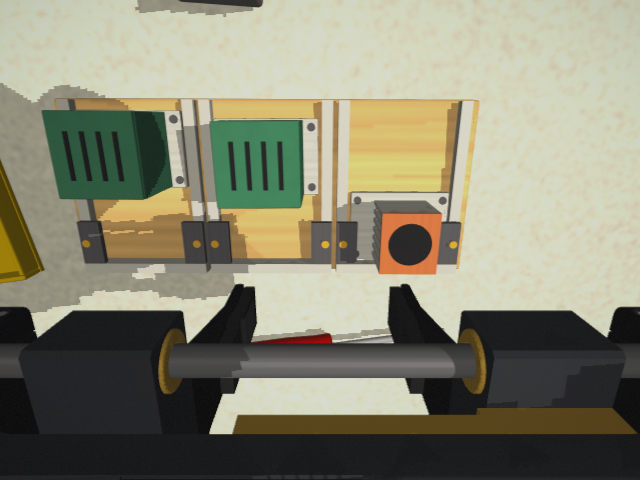

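```bash
python3 - <<'E'
from h import *
c=L('w6')
print(np.mean([onz(c,*p,.060) for p in [(380,213),(441,213),(438,273),(380,274)]],0))
E
```

```text
[0.61767511 0.29072453 0.06      ]
```

>>> move_arm([
  [[3,0,0,0,0,0.4,0.45],[3.4,0,0,0,0,0,0.45],[0,0,2,0,0,0,0.45],[0,0,3,0,0,0,0.45],[0,0,3,0,0,0,0.45],[0,0,2,0,0,0,0.45],[0,0,1,0,0,0,0.2],[0,0,0,0,0,0,0.1],[0,0,0,0,0,0,0.1]],
])

```text
time_s: 19.75
tcp_pos: [0.6201, 0.2849, 0.0357]
ee_rot: [[0.064, 0.998, 0.002], [0.998, -0.064, 0.001], [0.002, 0.002, -1.0]]
wrist_force: [-0.1, 1.5, -0.8]
gripper_width: 0.565
```

```bash
python3 - <<'E'
from h import *
st();to(.6195,.2907,.034,86.7)
E
```

```text
19.75 [0.6201 0.2849 0.0357] yaw 86.3 F [-0.1  1.5 -0.8] w 0.565 j [  38.   37.   -3.    0.  -50. -132.]
tool delta cm [ 0.57 -0.09  0.17] jaw yaw 86.3 tilt [ 0.0019  0.0014 -1.    ]
 wz -0.4
```

>>> move_arm([
  [[0.5,0,0,0,0,-0.4,0.3],[0,0,0,0,0,0,-1],[0,0,0,0,0,0,-1],[0,0,0,0,0,0,-1],[0,0,0,0,0,0,-1],[0,0,0,0,0,0,-1]],
])

```text
time_s: 20.5
tcp_pos: [0.6197, 0.2894, 0.0348]
ee_rot: [[0.058, 0.998, 0.0], [0.998, -0.058, 0.0], [0.0, 0.0, -1.0]]
wrist_force: [-0.5, 0.2, 2.1]
gripper_width: 0.458
```

```bash
python3 - <<'E'
from h import *
st();to(.6195,.2907,.034,86.7)
E
```

```text
20.5 [0.6197 0.2894 0.0348] yaw 86.7 F [-0.5  0.2  2.1] w 0.458 j [  39.   37.   -3.   -0.  -50. -132.]
tool delta cm [ 0.12 -0.03  0.08] jaw yaw 86.7 tilt [ 1.e-04  1.e-04 -1.e+00]
 wz 0.0
```

>>> move_arm([
  [[0,-0.4,0,0,0,0,-1],[0,-0.8,0,0,0,0,-1],[0,-0.8,0,0,0,0,-1],[0,-0.8,0,0,0,0,-1],[0,-0.8,0,0,0,0,-1],[0,-0.8,0,0,0,0,-1],[0,-0.6,0,0,0,0,-1],[0,0,0,0,0,0,-1]],
])

```text
time_s: 21.5
tcp_pos: [0.5687, 0.2924, 0.0347]
ee_rot: [[0.057, 0.998, -0.001], [0.998, -0.057, -0.0], [-0.0, -0.001, -1.0]]
wrist_force: [-2.2, 0.4, 3.8]
gripper_width: 0.456
```

>>> move_arm([
  [[0,0,-1,0,0,0,-1],[0,0,-2.5,0,0,0,-1],[0,0,-4,0,0,0,-1],[-1,0,-4,0,0,0,-1],[-4,0,-0.5,0,0,0,-1],[-6,0,0,0,0,0,-1],[-6,0,0,0,0,0,-1],[-6,0,0,0,0,0,-1],[-6,0,0,0,0,0,-1],[-5,0,0,0,0,0,-1],[-3,0,0,0,0,-7.5,-1],[0,0,0,0,0,0,-1]],
])

```text
time_s: 23.0
tcp_pos: [0.5471, -0.0792, 0.1539]
ee_rot: [[-0.069, 0.998, -0.003], [0.998, 0.069, 0.0], [0.0, -0.003, -1.0]]
wrist_force: [0.4, 1.2, -2.3]
gripper_width: 0.458
```

```bash
python3 - <<'E'
from h import *
st();cap('wrist','w7')
E
```

```text
23.0 [ 0.5471 -0.0792  0.1539] yaw 94.0 F [ 0.4  1.2 -2.3] w 0.458 j [  9.  19. -15.  -0. -56. -95.]
```

View pics/w7.png

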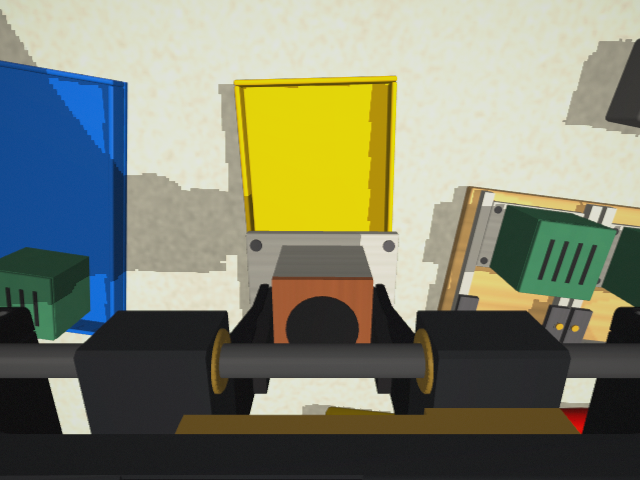

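```bash
python3 - <<'E'
from h import *
c=L('w7')
a=onz(c,235,81,.022);b=onz(c,396,76,.022);print(a,b,np.linalg.norm(a-b))
print(onz(c,246,232,.022),onz(c,394,225,.022))
m=(a+b)/2; y=(b-a)/np.linalg.norm(b-a); x=np.array([y[1],-y[0],0]); print(np.degrees(np.arctan2(x[1],x[0])),'ctr',m+.108*x, [ (m+(.108+k*.066)*x).round(4)[:2] for k in(-1,0,1)])
t=m+.174*x; to(t[0],t[1],.15,90+np.degrees(np.arctan2(x[1],x[0])))
E
```

```text
[ 0.44206243 -0.14828374  0.022     ] [ 0.4308247  -0.03317656  0.022     ] 0.11565444628935159
[ 0.55499505 -0.13951768  0.022     ] [ 0.54100602 -0.02061993  0.022     ]
5.57602397004291 ctr [ 0.54393253 -0.08023618  0.022     ] [array([ 0.4782, -0.0866]), array([ 0.5439, -0.0802]), array([ 0.6096, -0.0738])]
tool delta cm [-0.01  6.22  0.39] jaw yaw 94.0 tilt [-2.e-03  3.e-04 -1.e+00]
 wz -1.6
```

>>> move_arm([
  [[0,2,0,0,0,-0.8,-1],[0,3,0,0,0,0,-1],[0,1.2,0,0,0,0,-1],[0,0,2,0,0,0,-1],[0,0,3,0,0,0,-1],[0,0,3,0,0,0,-1],[0,0,2,0,0,0,-1],[0,0,1,0,0,0,-1],[0,0,0.7,0,0,0,-1],[0,0,0,0,0,0,-1]],
])

```text
time_s: 24.3
tcp_pos: [0.6103, -0.0718, 0.0376]
ee_rot: [[-0.087, 0.996, -0.0], [0.996, 0.087, 0.0], [0.0, -0.0, -1.0]]
wrist_force: [0.3, -0.6, -3.3]
gripper_width: 0.457
```

```bash
python3 - <<'E'
from h import *
st();to(.6097,-.0745,.0265,94.8)
E
```

```text
24.3 [ 0.6103 -0.0718  0.0376] yaw 95.0 F [ 0.3 -0.6 -3.3] w 0.457 j [  8.  31. -14.  -0. -45. -93.]
tool delta cm [-0.26 -0.08  1.11] jaw yaw 95.0 tilt [-1.e-04  0.e+00 -1.e+00]
 wz 0.2
```

>>> move_arm([
  [[-0.2,0,0.5,0,0,0,-1],[0,0,0.4,0,0,0,-1],[0,0,0.2,0,0,0,-1],[0,0,0,0,0,0,-1],[0,0,0,0,0,0,0.2],[0,0,0,0,0,0,0.2],[0,0,0,0,0,0,0.2],[0,0,0,0,0,0,0.2]],
])

```text
time_s: 25.3
tcp_pos: [0.6106, -0.074, 0.0267]
ee_rot: [[-0.087, 0.996, 0.0], [0.996, 0.087, -0.0], [-0.0, 0.0, -1.0]]
wrist_force: [-0.1, -0.3, 0.4]
gripper_width: 0.598
```

>>> move_arm([
  [[0,0,-3,0,0,0,0.2],[0,0,-5,0,0,0,0.2],[0,0,-4,0,0,8.3,1],[4,-1,0,0,0,0,1],[5.5,-1.4,0,0,0,0,1],[5.5,-1.4,0,0,0,0,1],[5.5,-1.4,0,0,0,0,1],[4,-1,0,0,0,0,1],[1.7,-0.5,0,0,0,0,1],[0,0,0,0,0,0,1],[0,0,0,0,0,0,1]],
])

```text
time_s: 26.68
tcp_pos: [0.5587, 0.1903, 0.1465]
ee_rot: [[0.059, 0.998, -0.0], [0.998, -0.059, -0.0], [-0.0, -0.0, -1.0]]
wrist_force: [-0.7, -0.1, -0.0]
gripper_width: 0.996
```

```bash
python3 - <<'E'
from h import *
cap('scene','c8');st();to(.558,.192,.0365,86.7)
E
```

```text
26.73 [0.5588 0.1901 0.1465] yaw 86.6 F [ 0.4 -0.1  0.1] w 1.003 j [  34.   22.  -11.    0.  -57. -128.]
tool delta cm [ 0.19 -0.09 11.  ] jaw yaw 86.6 tilt [-3.e-04 -3.e-04 -1.e+00]
 wz -0.1
```

View pics/c8.png

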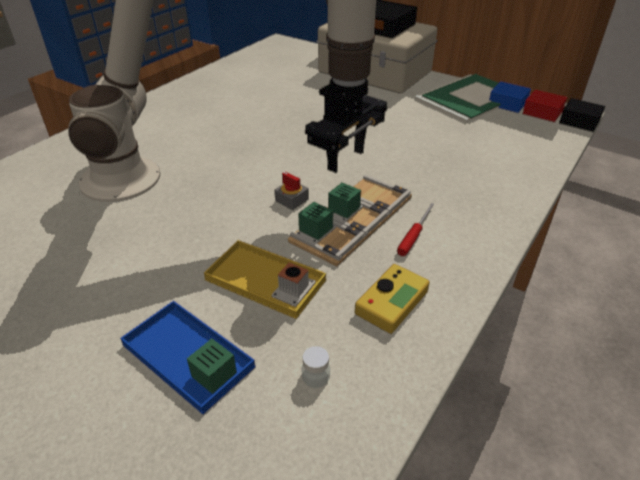

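Core A stands upright in the yellow tray (293,282) and cover A sits in blue (212,365). Next is module B.

>>> move_arm([
  [[0.1,0,2.5,0,0,0,1],[0,0,3,0,0,0,1],[0,0,3,0,0,0,1],[0,0,2.5,0,0,0,1],[0,0,0,0,0,0,0.5],[0.1,0,0,0,0,0,-1],[0,0,0,0,0,0,-1],[0,0,0,0,0,0,-1],[0,0,0,0,0,0,-1],[0,0,0,0,0,0,-1],[0,0,0,0,0,0,-1]],
])

```text
time_s: 28.1
tcp_pos: [0.559, 0.1932, 0.0376]
ee_rot: [[0.057, 0.998, 0.001], [0.998, -0.057, -0.0], [-0.0, 0.001, -1.0]]
wrist_force: [-0.6, -3.3, 5.3]
gripper_width: 0.62
```

```bash
python3 - <<'E'
from h import *
st();to(.6133,.1905,.0365,86.7)
E
```

```text
28.1 [0.559  0.1932 0.0376] yaw 86.7 F [-0.6 -3.3  5.3] w 0.62 j [  35.   30.  -17.    0.  -43. -128.]
tool delta cm [0.04 5.43 0.12] jaw yaw 86.7 tilt [ 8.e-04 -2.e-04 -1.e+00]
 wz 0.0
```

>>> move_arm([
  [[0,0.5,0,0,0,0,-1],[0,0.8,0,0,0,0,-1],[0,0.8,0,0,0,0,-1],[0,0.8,0,0,0,0,-1],[0,0.8,0,0,0,0,-1],[0,0.8,0,0,0,0,-1],[0,0.4,0,0,0,0,-1],[0,0.2,0,0,0,0,-1],[0,0.2,0,0,0,0,-1],[0,0,0,0,0,0,-1]],
])

```text
time_s: 29.35
tcp_pos: [0.6104, 0.1905, 0.0377]
ee_rot: [[0.057, 0.998, -0.002], [0.998, -0.057, -0.0], [-0.001, -0.002, -1.0]]
wrist_force: [-5.9, -1.0, 7.9]
gripper_width: 0.617
```

>>> move_arm([
  [[0,0.2,0,0,0,0,-1],[0,0.2,0,0,0,0,-1],[0,0.2,0,0,0,0,-1],[0,0.1,0,0,0,0,-1],[0,0,0,0,0,0,-1]],
])

```text
time_s: 29.98
tcp_pos: [0.6145, 0.1899, 0.0378]
ee_rot: [[0.058, 0.998, -0.008], [0.998, -0.058, -0.002], [-0.002, -0.008, -1.0]]
wrist_force: [-11.9, 2.1, 13.3]
gripper_width: 0.62
```

>>> move_arm([
  [[0,0.2,0,0,0,0,-1],[0,0.1,0,0,0,0,-1],[0,0,0,0,0,0,-1]],
])

```text
time_s: 30.35
tcp_pos: [0.6147, 0.1898, 0.0379]
ee_rot: [[0.058, 0.998, -0.013], [0.998, -0.058, -0.003], [-0.003, -0.013, -1.0]]
wrist_force: [-20.4, 3.6, 18.6]
gripper_width: 0.618
```

Home (20 N at the stop). I pull up.

>>> move_arm([
  [[0,-0.4,0,0,0,0,-1],[0,0,-0.3,0,0,0,-1],[0,0,-0.5,0,0,0,-1],[0,0,-0.6,0,0,0,-1],[0,0,-0.6,0,0,0,-1],[0,0,-0.6,0,0,0,-1],[0,0,-0.6,0,0,0,-1],[0,0,-0.6,0,0,0,-1],[0,0,-0.6,0,0,0,-1],[0,0,-0.8,0,0,0,-1],[0,0,-1.5,0,0,0,-1],[0,0,-2.5,0,0,0,-1]],
])

```text
time_s: 31.85
tcp_pos: [0.6184, 0.1903, 0.1304]
ee_rot: [[0.057, 0.998, 0.002], [0.998, -0.057, 0.001], [0.001, 0.002, -1.0]]
wrist_force: [0.6, -0.4, -0.8]
gripper_width: 0.618
```

```bash
python3 - <<'E'
from h import *
c=cap('side','s9');st()
E
```

```text
31.9 [0.6209 0.1911 0.1351] yaw 86.8 F [1.7 0.4 1.6] w 0.616 j [  31.   28.   -3.    0.  -58. -125.]
```

View pics/s9.png

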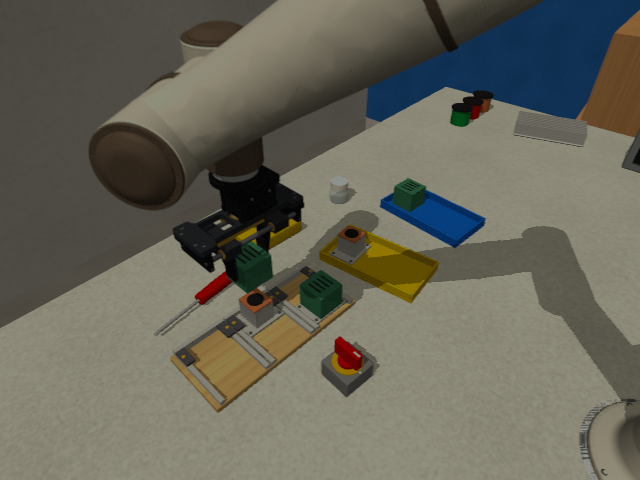

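>>> move_arm([
  [[-2,0,-2,0,0,0,-1],[-4,-0.4,0,0,0,0,-1],[-5,-0.4,0,0,0,0,-1],[-5.5,-0.4,0,0,0,0,-1],[-5.5,-0.4,0,0,0,0,-1],[-5.5,-0.4,0,0,0,0,-1],[-5.5,-0.4,0,0,0,0,-1],[-5.5,-0.4,0,0,0,0,-1],[-5,-0.4,0,0,0,0,-1],[-4,-0.4,0,0,0,0,-1],[-2.4,-0.4,0,0,0,2.2,-1],[0,0,0,0,0,0,-1]],
])

```text
time_s: 33.4
tcp_pos: [0.548, -0.3083, 0.1492]
ee_rot: [[0.099, 0.995, 0.001], [0.995, -0.099, -0.001], [-0.001, 0.001, -1.0]]
wrist_force: [0.1, 0.6, -1.5]
gripper_width: 0.619
```

```bash
python3 - <<'E'
from h import *
st();to(.5502,-.305,.0265,84.5);cap('wrist','w10')
E
```

```text
33.4 [ 0.548  -0.3083  0.1492] yaw 84.3 F [ 0.1  0.6 -1.5] w 0.619 j [-15.  26.  -5.   0. -59. -81.]
tool delta cm [ 0.35  0.18 12.27] jaw yaw 84.3 tilt [ 7.e-04 -6.e-04 -1.e+00]
 wz -0.2
```

View pics/w10.png

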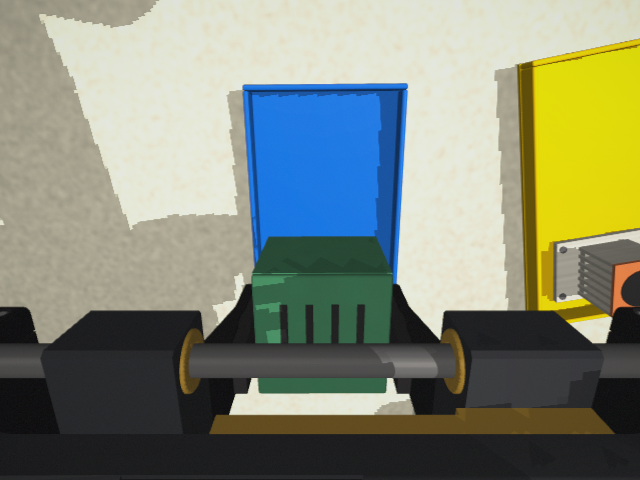

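>>> move_arm([
  [[0.3,0.1,2,0,0,0,-1],[0,0,3,0,0,0,-1],[0,0,3,0,0,0,-1],[0,0,2,0,0,0,-1],[0,0,1,0,0,0,-1],[0,0,0.7,0,0,0,-1],[0,0,0.3,0,0,0,-1],[0,0,0,0,0,0,-1],[0,0,0,0,0,0,-1]],
])

```text
time_s: 34.58
tcp_pos: [0.5506, -0.3031, 0.0292]
ee_rot: [[0.096, 0.995, 0.001], [0.995, -0.096, -0.0], [-0.0, 0.001, -1.0]]
wrist_force: [-0.5, -0.0, -1.3]
gripper_width: 0.614
```

```bash
python3 - <<'E'
from h import *
st();to(.5496,-.305,.0255,84.5)
E
```

```text
34.58 [ 0.5506 -0.3031  0.0292] yaw 84.5 F [-0.5 -0.  -1.3] w 0.614 j [-14.  33. -12.   0. -45. -81.]
tool delta cm [-0.19 -0.09  0.37] jaw yaw 84.5 tilt [ 1.1e-03 -4.0e-04 -1.0e+00]
 wz 0.0
```

>>> move_arm([
  [[-0.1,-0.1,0.4,0,0,0,-1],[0,0,0,0,0,0,-1],[0,0,0,0,0,0,0.45],[0,0,0,0,0,0,0.45],[0,0,0,0,0,0,0.45],[0,0,0,0,0,0,0.45],[0,0,-2,0,0,0,0.45],[0,0,-4,0,0,0,0.45],[0,0,-5,0,0,0,0.45],[0,0,0,0,0,-2.2,0.45]],
])

```text
time_s: 35.83
tcp_pos: [0.552, -0.305, 0.14]
ee_rot: [[0.056, 0.998, 0.01], [0.998, -0.056, -0.004], [-0.003, 0.01, -1.0]]
wrist_force: [-0.6, 0.6, 0.0]
gripper_width: 0.724
```

```bash
python3 - <<'E'
from h import *
st();to(.6135,.1903,.14,86.7)
E
```

```text
35.83 [ 0.552 -0.305  0.14 ] yaw 86.8 F [-0.6  0.6  0. ] w 0.724 j [-14.  26.  -6.   0. -58. -79.]
tool delta cm [49.79  3.38 -0.13] jaw yaw 86.8 tilt [ 0.0097 -0.0038 -0.9999]
 wz 0.1
```

>>> move_arm([
  [[2.5,0.2,0,0,0,0,0.45],[5,0.3,0,0,0,0,0.45],[6,0.4,0,0,0,0,0.45],[6,0.4,0,0,0,0,0.45],[6,0.4,0,0,0,0,0.45],[6,0.4,0,0,0,0,0.45],[6,0.4,0,0,0,0,0.45],[6,0.4,0,0,0,0,0.45],[4,0.3,0,0,0,0,0.45],[2.3,0.2,0,0,0,0,0.45],[0,0,0,0,0,0,0.45],[0,0,0,0,0,0,0.45]],
])

```text
time_s: 37.33
tcp_pos: [0.6115, 0.1902, 0.1344]
ee_rot: [[0.059, 0.998, -0.001], [0.998, -0.059, -0.0], [-0.0, -0.001, -1.0]]
wrist_force: [-0.3, -0.2, -0.2]
gripper_width: 0.727
```

```bash
python3 - <<'E'
from h import *
st();to(.6137,.1903,.034,86.7)
E
```

```text
37.33 [0.6115 0.1902 0.1344] yaw 86.6 F [-0.3 -0.2 -0.2] w 0.727 j [  32.   28.   -4.   -0.  -59. -125.]
tool delta cm [ 0.03  0.22 10.04] jaw yaw 86.6 tilt [-7.e-04 -4.e-04 -1.e+00]
 wz -0.1
```

>>> move_arm([
  [[0,0.2,1.5,0,0,0,0.45],[0,0,3,0,0,0,0.45],[0,0,3,0,0,0,0.45],[0,0,2,0,0,0,0.45],[0,0,0.5,0,0,0,0.2],[0,0,0,0,0,0,-1],[0,0,0,0,0,0,-1],[0,0,0,0,0,0,-1],[0,0,0,0,0,0,-1],[0,0,0,0,0,0,-1],[0,0,0,0,0,0,-1]],
])

```text
time_s: 38.7
tcp_pos: [0.6143, 0.1912, 0.0355]
ee_rot: [[0.057, 0.998, 0.001], [0.998, -0.057, 0.0], [0.0, 0.001, -1.0]]
wrist_force: [-0.2, -2.3, 5.8]
gripper_width: 0.456
```

Gripped at 39.7 mm. I slide it forward.

>>> move_arm([
  [[0,-0.4,0,0,0,0,-1],[0,-0.8,0,0,0,0,-1],[0,-0.8,0,0,0,0,-1],[0,-0.8,0,0,0,0,-1],[0,-0.8,0,0,0,0,-1],[0,-0.8,0,0,0,0,-1],[0,-0.6,0,0,0,0,-1],[0,0,0,0,0,0,-1]],
])

```text
time_s: 39.7
tcp_pos: [0.5649, 0.1941, 0.0355]
ee_rot: [[0.057, 0.998, 0.003], [0.998, -0.057, 0.0], [0.001, 0.002, -1.0]]
wrist_force: [2.7, -3.5, 6.2]
gripper_width: 0.456
```

>>> move_arm([
  [[0,0,-1,0,0,0,-1],[0,0,-2.5,0,0,0,-1],[0,0,-4,0,0,0,-1],[-1,0,-4,0,0,0,-1],[-4,0,-0.5,0,0,0,-1],[-5,0,0,0,0,0,-1],[-5,-0.2,0,0,0,0,-1],[-5,-0.2,0,0,0,0,-1],[-5,0,0,0,0,0,-1],[-2.5,0,0,0,0,-8,-1],[0,0,0,0,0,0,-1],[0,0,0,0,0,0,-1]],
])

```text
time_s: 41.2
tcp_pos: [0.5436, -0.0795, 0.1539]
ee_rot: [[-0.081, 0.997, -0.001], [0.997, 0.081, 0.001], [0.001, -0.001, -1.0]]
wrist_force: [-0.7, -0.6, -2.2]
gripper_width: 0.457
```

```bash
python3 - <<'E'
from h import *
st();to(.544,-.0802,.027,94.8);cap('wrist','w11')
E
```

```text
41.2 [ 0.5436 -0.0795  0.1539] yaw 94.6 F [-0.7 -0.6 -2.2] w 0.457 j [  9.  18. -16.  -0. -56. -94.]
tool delta cm [-0.09  0.06 12.69] jaw yaw 94.6 tilt [-1.5e-03  7.0e-04 -1.0e+00]
 wz -0.2
```

View pics/w11.png

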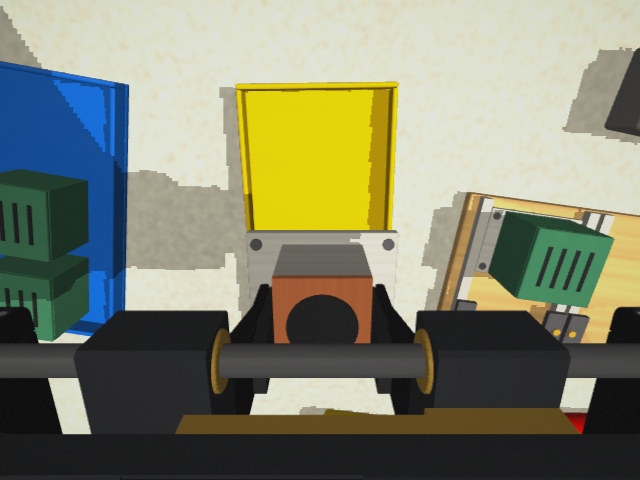

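>>> move_arm([
  [[0,0,2,0,0,0,-1],[0,0,3,0,0,0,-1],[0,0,3,0,0,0,-1],[0,0,2,0,0,0,-1],[0,0,1,0,0,0,-1],[0,0,0.7,0,0,0,-1],[0,0,0.4,0,0,0,-1],[0,0,0,0,0,0,-1],[0,0,0,0,0,0,-1]],
])

```text
time_s: 42.38
tcp_pos: [0.5444, -0.0802, 0.0341]
ee_rot: [[-0.082, 0.997, 0.001], [0.997, 0.082, 0.0], [-0.0, 0.001, -1.0]]
wrist_force: [-0.4, 0.1, -1.7]
gripper_width: 0.455
```

```bash
python3 - <<'E'
from h import *
st();to(.544,-.0802,.0273,94.8)
E
```

```text
42.38 [ 0.5444 -0.0802  0.0341] yaw 94.7 F [-0.4  0.1 -1.7] w 0.455 j [  9.  27. -23.   0. -40. -94.]
tool delta cm [ 0.   -0.04  0.68] jaw yaw 94.7 tilt [ 1.1e-03  1.0e-04 -1.0e+00]
 wz -0.1
```

>>> move_arm([
  [[0,0,0.4,0,0,0,-1],[0,0,0.3,0,0,0,-1],[0,0,0,0,0,0,-1],[0,0,0,0,0,0,0.2],[0,0,0,0,0,0,0.2],[0,0,0,0,0,0,0.2],[0,0,0,0,0,0,0.2]],
])

```text
time_s: 43.25
tcp_pos: [0.5441, -0.0802, 0.0264]
ee_rot: [[-0.082, 0.997, -0.0], [0.997, 0.082, -0.0], [-0.0, -0.0, -1.0]]
wrist_force: [-0.1, 0.0, -0.5]
gripper_width: 0.601
```

>>> move_arm([
  [[0,0,-3,0,0,0,0.2],[0,0,-5,0,0,0,0.2],[0,0,-4,0,0,8,1],[3,0,0,0,0,0,1],[4,-0.2,0,0,0,0,1],[4,-0.2,0,0,0,0,1],[4,-0.2,0,0,0,0,1],[2.3,0,0,0,0,0,1],[0,0,0,0,0,0,1],[0,0,0,0,0,0,1]],
])

```text
time_s: 44.5
tcp_pos: [0.5477, 0.0924, 0.1463]
ee_rot: [[0.058, 0.998, -0.001], [0.998, -0.058, -0.0], [-0.0, -0.001, -1.0]]
wrist_force: [0.2, -0.9, -0.1]
gripper_width: 0.998
```

```bash
python3 - <<'E'
from h import *
cap('scene','c12');st();to(.5468,.093,.0365,86.7)
E
```

```text
44.55 [0.5478 0.0921 0.1464] yaw 86.7 F [-0.1  0.5  0.8] w 0.998 j [  26.   19.  -16.   -0.  -55. -120.]
tool delta cm [ 0.08 -0.1  10.99] jaw yaw 86.7 tilt [-5.e-04 -2.e-04 -1.e+00]
 wz -0.0
```

View pics/c12.png

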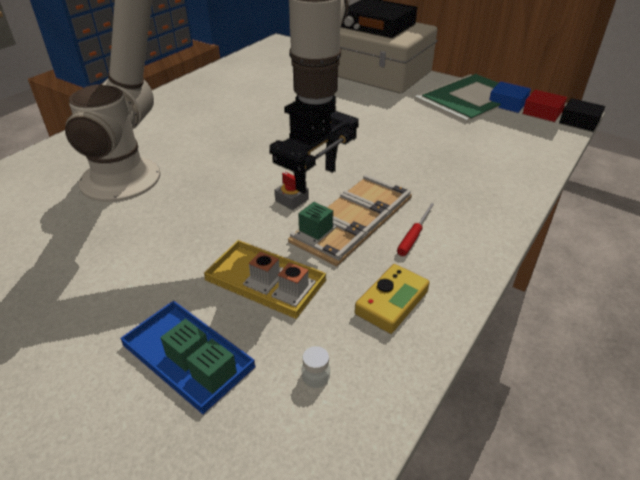

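Two covers are in blue and two upright cores in yellow. The last module, C, is next.

>>> move_arm([
  [[0.1,0,2.5,0,0,0,1],[0,0,3,0,0,0,1],[0,0,3,0,0,0,1],[0,0,2.5,0,0,0,1],[0,0,0,0,0,0,0.5],[0,0,0,0,0,0,-1],[0,0,0,0,0,0,-1],[0,0,0,0,0,0,-1],[0,0,0,0,0,0,-1],[0,0,0,0,0,0,-1],[0,0,0,0,0,0,-1]],
])

```text
time_s: 45.92
tcp_pos: [0.5485, 0.0937, 0.0376]
ee_rot: [[0.057, 0.998, 0.001], [0.998, -0.057, -0.0], [-0.0, 0.001, -1.0]]
wrist_force: [-1.0, -2.6, 6.2]
gripper_width: 0.618
```

```bash
python3 - <<'E'
from h import *
st();to(.6085,.0905,.0365,86.7)
E
```

```text
45.92 [0.5485 0.0937 0.0376] yaw 86.7 F [-1.  -2.6  6.2] w 0.618 j [  26.   27.  -22.    0.  -41. -120.]
tool delta cm [0.02 6.   0.12] jaw yaw 86.7 tilt [ 1.2e-03 -1.0e-04 -1.0e+00]
 wz 0.0
```

>>> move_arm([
  [[0,0.5,0,0,0,0,-1],[0,0.8,0,0,0,0,-1],[0,0.8,0,0,0,0,-1],[0,0.8,0,0,0,0,-1],[0,0.8,0,0,0,0,-1],[0,0.8,0,0,0,0,-1],[0,0.8,0,0,0,0,-1],[0,0.4,0,0,0,0,-1],[0,0.2,0,0,0,0,-1],[0,0,0,0,0,0,-1]],
])

```text
time_s: 47.18
tcp_pos: [0.6053, 0.0902, 0.0376]
ee_rot: [[0.058, 0.998, -0.003], [0.998, -0.058, -0.001], [-0.001, -0.003, -1.0]]
wrist_force: [-5.8, -0.9, 9.5]
gripper_width: 0.615
```

>>> move_arm([
  [[0,0.2,0,0,0,0,-1],[0,0.2,0,0,0,0,-1],[0,0,0,0,0,0,-1]],
])

```text
time_s: 47.55
tcp_pos: [0.6085, 0.09, 0.0377]
ee_rot: [[0.057, 0.998, -0.005], [0.998, -0.057, -0.001], [-0.001, -0.005, -1.0]]
wrist_force: [-7.8, -0.1, 10.9]
gripper_width: 0.62
```

>>> move_arm([
  [[0,0.2,0,0,0,0,-1],[0,0.2,0,0,0,0,-1],[0,0,0,0,0,0,-1]],
])

```text
time_s: 47.92
tcp_pos: [0.6097, 0.0897, 0.0378]
ee_rot: [[0.058, 0.998, -0.011], [0.998, -0.058, -0.002], [-0.003, -0.011, -1.0]]
wrist_force: [-14.9, 1.8, 16.7]
gripper_width: 0.621
```

>>> move_arm([
  [[0,0.2,0,0,0,0,-1],[0,0,0,0,0,0,-1],[0,-0.4,0,0,0,0,-1],[0,0,-0.3,0,0,0,-1],[0,0,-0.5,0,0,0,-1],[0,0,-0.6,0,0,0,-1],[0,0,-0.6,0,0,0,-1],[0,0,-0.6,0,0,0,-1],[0,0,-0.6,0,0,0,-1],[0,0,-0.6,0,0,0,-1],[0,0,-0.6,0,0,0,-1],[0,0,-0.8,0,0,0,-1]],
])

```text
time_s: 49.42
tcp_pos: [0.6158, 0.091, 0.0913]
ee_rot: [[0.056, 0.998, 0.007], [0.998, -0.056, 0.002], [0.002, 0.007, -1.0]]
wrist_force: [1.5, -0.6, -1.1]
gripper_width: 0.623
```

```bash
python3 - <<'E'
from h import *
c=cap('side','s13');st()
E
```

```text
49.48 [0.6165 0.0912 0.0927] yaw 86.8 F [ 0.4  1.1 -0.6] w 0.622 j [  23.   28.  -10.    0.  -51. -117.]
```

View pics/s13.png

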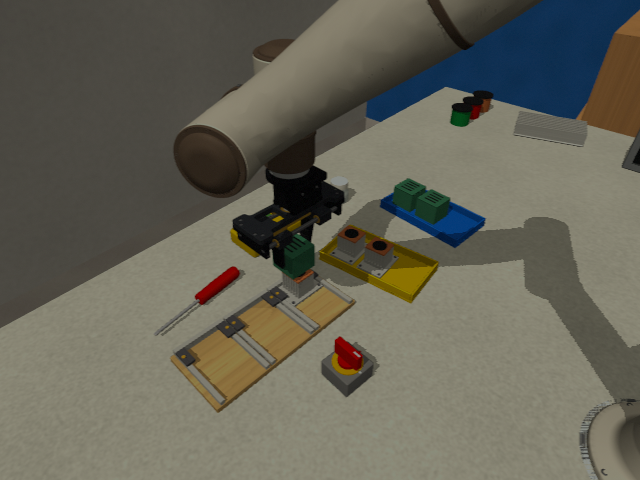

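Cover C is off (force freed, core in the bay). Now to the last blue slot.

>>> move_arm([
  [[0,0,-2,0,0,0,-1],[0,0,-3,0,0,0,-1],[-1,-0.3,-1.5,0,0,0,-1],[-4,-1,0,0,0,0,-1],[-5,-1.4,0,0,0,0,-1],[-5.5,-1.5,0,0,0,0,-1],[-5.5,-1.5,0,0,0,0,-1],[-5.5,-1.5,0,0,0,0,-1],[-5.5,-1.5,0,0,0,0,-1],[-5,-1.4,0,0,0,0,-1],[-2.7,-0.8,0,0,0,2.2,-1],[0,0,0,0,0,0,-1]],
])

```text
time_s: 50.98
tcp_pos: [0.4804, -0.3021, 0.1539]
ee_rot: [[0.099, 0.995, 0.001], [0.995, -0.099, -0.001], [-0.0, 0.001, -1.0]]
wrist_force: [-0.1, 0.2, -0.5]
gripper_width: 0.613
```

```bash
python3 - <<'E'
from h import *
st();to(.4845,-.299,.0265,84.5);cap('wrist','w14')
E
```

```text
50.98 [ 0.4804 -0.3021  0.1539] yaw 84.3 F [-0.1  0.2 -0.5] w 0.613 j [-16.  20. -13.   0. -57. -80.]
tool delta cm [ 0.35  0.36 12.74] jaw yaw 84.3 tilt [ 1.2e-03 -6.0e-04 -1.0e+00]
 wz -0.2
```

View pics/w14.png

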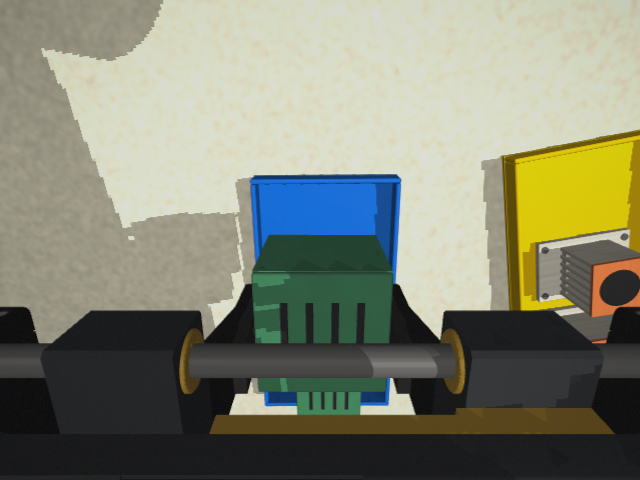

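>>> move_arm([
  [[0.1,0.3,2,0,0,0,-1],[0,0,3,0,0,0,-1],[0,0,3,0,0,0,-1],[0,0,2,0,0,0,-1],[0,0,1.2,0,0,0,-1],[0,0,0.8,0,0,0,-1],[0,0,0.4,0,0,0,-1],[0,0,0,0,0,0,-1],[0,0,0,0,0,0,-1]],
])

```text
time_s: 52.15
tcp_pos: [0.4848, -0.2994, 0.0302]
ee_rot: [[0.096, 0.995, 0.001], [0.995, -0.096, -0.0], [-0.0, 0.001, -1.0]]
wrist_force: [-0.0, 0.3, -1.2]
gripper_width: 0.621
```

```bash
python3 - <<'E'
from h import *
st();to(.4845,-.299,.0255,84.5)
E
```

```text
52.15 [ 0.4848 -0.2994  0.0302] yaw 84.5 F [-0.   0.3 -1.2] w 0.621 j [-15.  29. -21.   0. -41. -80.]
tool delta cm [ 0.04 -0.03  0.47] jaw yaw 84.5 tilt [ 1.2e-03 -4.0e-04 -1.0e+00]
 wz 0.0
```

>>> move_arm([
  [[0,0,0.5,0,0,0,-1],[0,0,0,0,0,0,-1],[0,0,0,0,0,0,0.45],[0,0,0,0,0,0,0.45],[0,0,0,0,0,0,0.45],[0,0,0,0,0,0,0.45],[0,0,-2,0,0,0,0.45],[0,0,-4,0,0,0,0.45],[0,0,-5,0,0,0,0.45],[0,0,0,0,0,-2.2,0.45],[0,0,0,0,0,0,0.45]],
])

```text
time_s: 53.52
tcp_pos: [0.4843, -0.2991, 0.135]
ee_rot: [[0.058, 0.998, 0.001], [0.998, -0.058, 0.0], [0.0, 0.001, -1.0]]
wrist_force: [-0.6, 0.7, 0.6]
gripper_width: 0.726
```

```bash
python3 - <<'E'
from h import *
st();to(.608,.0903,.14,86.7);cap('scene','c15')
E
```

```text
53.52 [ 0.4843 -0.2991  0.135 ] yaw 86.7 F [-0.6  0.7  0.6] w 0.726 j [-15.  21. -15.  -0. -54. -78.]
tool delta cm [39.6  10.08 -0.49] jaw yaw 86.7 tilt [ 9.e-04  0.e+00 -1.e+00]
 wz -0.0
```

View pics/c15.png

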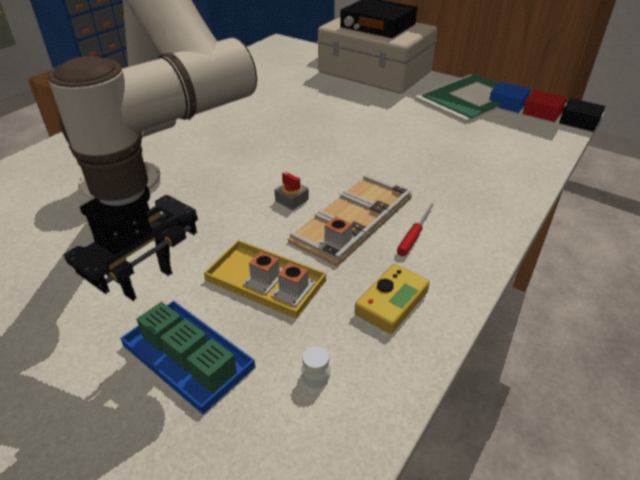

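All three covers are in blue and core C is bare at home. I fetch it.

>>> move_arm([
  [[2.5,0.6,0,0,0,0,0.45],[5,1.3,0,0,0,0,0.45],[5.5,1.4,0,0,0,0,0.45],[5.5,1.4,0,0,0,0,0.45],[5.5,1.4,0,0,0,0,0.45],[5.5,1.4,0,0,0,0,0.45],[5,1.3,0,0,0,0,0.45],[3.5,0.9,0,0,0,0,0.45],[1.6,0.4,0,0,0,0,0.45],[0,0,0,0,0,0,0.45],[0,0,0,0,0,0,0.45]],
])

```text
time_s: 54.95
tcp_pos: [0.6074, 0.0891, 0.1342]
ee_rot: [[0.059, 0.998, -0.001], [0.998, -0.059, -0.001], [-0.001, -0.001, -1.0]]
wrist_force: [0.9, -0.1, 0.6]
gripper_width: 0.723
```

```bash
python3 - <<'E'
from h import *
st();to(.608,.0903,.035,86.7)
E
```

```text
54.95 [0.6074 0.0891 0.1342] yaw 86.6 F [ 0.9 -0.1  0.6] w 0.723 j [  23.   25.   -8.   -0.  -57. -117.]
tool delta cm [0.13 0.07 9.92] jaw yaw 86.6 tilt [-1.3e-03 -5.0e-04 -1.0e+00]
 wz -0.1
```

>>> move_arm([
  [[0.1,0.1,1.5,0,0,0,0.45],[0,0,3,0,0,0,0.45],[0,0,3,0,0,0,0.45],[0,0,2,0,0,0,0.45],[0,0,0.4,0,0,0,0.2],[0,0,0,0,0,0,-1],[0,0,0,0,0,0,-1],[0,0,0,0,0,0,-1],[0,0,0,0,0,0,-1],[0,0,0,0,0,0,-1],[0,0,0,0,0,0,-1]],
])

```text
time_s: 56.32
tcp_pos: [0.6096, 0.0912, 0.0365]
ee_rot: [[0.057, 0.998, 0.001], [0.998, -0.057, 0.0], [0.0, 0.001, -1.0]]
wrist_force: [-0.3, -1.5, 6.3]
gripper_width: 0.459
```

>>> move_arm([
  [[0,-0.4,0,0,0,0,-1],[0,-0.8,0,0,0,0,-1],[0,-0.8,0,0,0,0,-1],[0,-0.8,0,0,0,0,-1],[0,-0.8,0,0,0,0,-1],[0,-0.8,0,0,0,0,-1],[0,-0.6,0,0,0,0,-1],[0,0,0,0,0,0,-1]],
])

```text
time_s: 57.32
tcp_pos: [0.5604, 0.0942, 0.0365]
ee_rot: [[0.057, 0.998, 0.003], [0.998, -0.057, 0.0], [0.001, 0.003, -1.0]]
wrist_force: [3.4, -3.4, 6.1]
gripper_width: 0.454
```

>>> move_arm([
  [[0,0,-1,0,0,0,-1],[0,0,-2.5,0,0,0,-1],[0,0,-4,0,0,0,-1],[0,0,-4,0,0,0,-1],[-2,-0.8,0,0,0,0,-1],[-4,-1.5,0,0,0,0,-1],[-4,-1.5,0,0,0,0,-1],[-4,-1.5,0,0,0,0,-1],[-3,-1.2,0,0,0,0,-1],[-1.4,-0.6,0,0,0,-8,-1],[0,0,0,0,0,0,-1],[0,0,0,0,0,0,-1]],
])

```text
time_s: 58.82
tcp_pos: [0.4768, -0.0853, 0.1496]
ee_rot: [[-0.08, 0.997, -0.002], [0.997, 0.08, 0.0], [0.001, -0.002, -1.0]]
wrist_force: [0.0, -0.6, -2.3]
gripper_width: 0.456
```

```bash
python3 - <<'E'
from h import *
st();to(.4783,-.0857,.0285,94.8);cap('wrist','w16')
E
```

```text
58.83 [ 0.4768 -0.0853  0.1496] yaw 94.6 F [ 0.  -0.6 -2.3] w 0.456 j [  9.  13. -25.  -0. -53. -94.]
tool delta cm [-0.06  0.18 12.11] jaw yaw 94.6 tilt [-2.2e-03  4.0e-04 -1.0e+00]
 wz -0.2
```

View pics/w16.png

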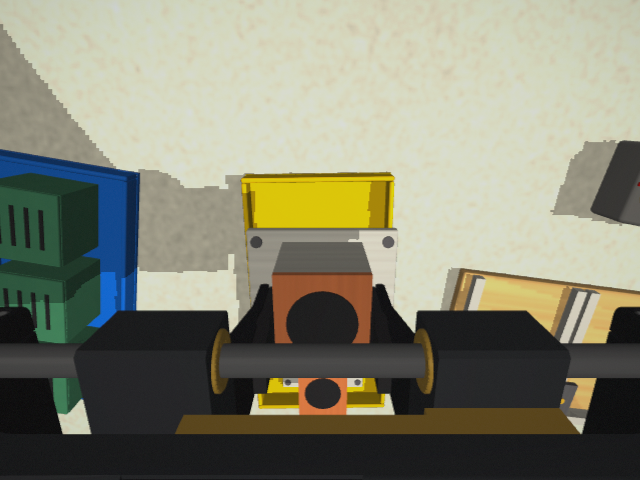

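>>> move_arm([
  [[0,0.2,2,0,0,0,-1],[0,0,3,0,0,0,-1],[0,0,3,0,0,0,-1],[0,0,2,0,0,0,-1],[0,0,0.8,0,0,0,-1],[0,0,0.6,0,0,0,-1],[0,0,0.3,0,0,0,-1],[0,0,0,0,0,0,-1],[0,0,0,0,0,0,-1]],
])

```text
time_s: 60.0
tcp_pos: [0.48, -0.0853, 0.0341]
ee_rot: [[-0.082, 0.997, 0.001], [0.997, 0.082, 0.0], [0.0, 0.001, -1.0]]
wrist_force: [0.5, -0.2, -2.7]
gripper_width: 0.457
```

```bash
python3 - <<'E'
from h import *
st();to(.4783,-.0857,.0283,94.8)
E
```

```text
60.0 [ 0.48   -0.0853  0.0341] yaw 94.7 F [ 0.5 -0.2 -2.7] w 0.457 j [  9.  22. -32.   0. -36. -94.]
tool delta cm [-0.02 -0.17  0.58] jaw yaw 94.7 tilt [ 1.2e-03  1.0e-04 -1.0e+00]
 wz -0.1
```

>>> move_arm([
  [[0,-0.1,0.3,0,0,0,-1],[0,0,0.3,0,0,0,-1],[0,0,0,0,0,0,-1],[0,0,0,0,0,0,0.2],[0,0,0,0,0,0,0.2],[0,0,0,0,0,0,0.2],[0,0,0,0,0,0,0.2],[0,0,-2,0,0,0,0.2],[0,0,-4,0,0,0,0.2],[0,0,-5,0,0,0,0.2],[0,0,-5,0,0,0,0.2],[0,0,0,0,0,0,0.2]],
])

```text
time_s: 61.5
tcp_pos: [0.4813, -0.0853, 0.1918]
ee_rot: [[-0.083, 0.997, 0.01], [0.997, 0.083, 0.001], [-0.0, 0.01, -1.0]]
wrist_force: [0.7, 0.1, -0.1]
gripper_width: 0.601
```

```bash
python3 - <<'E'
from h import *
st();cap('scene','c17');cap('side','s17')
E
```

```text
61.5 [ 0.4813 -0.0853  0.1918] yaw 94.7 F [ 0.7  0.1 -0.1] w 0.601 j [  9.  10. -21.   0. -58. -94.]
```

View pics/c17.png

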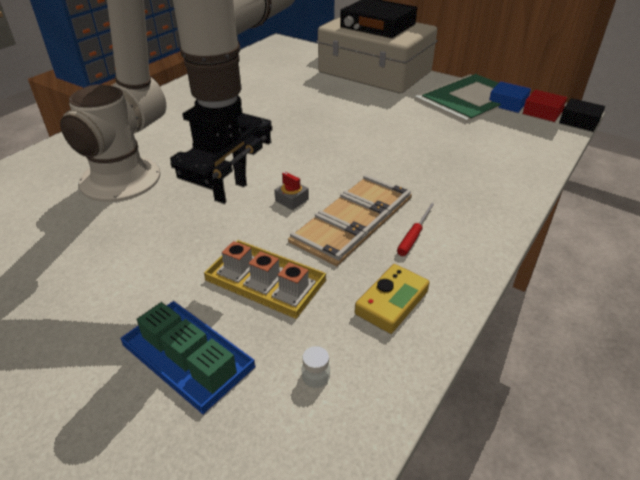

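View pics/s17.png

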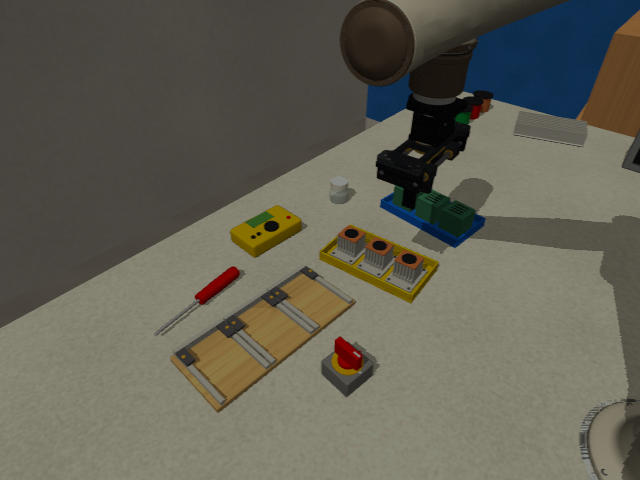

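The rack is empty, with three covers in blue and three upright cores in yellow. The isolator is off, the bystanders look unmoved and the arm is clear at z=0.19, so I hand in.

```bash
python3 - <<'E'
from h import *
print(r.finish_job())
E
```

```text
the job is handed in; nothing more can be done
None
```

The job is done and handed in at about 61.5 s of the 210 s allowed.

- **Isolator:** I turned the handle clockwise to its off stop before touching any module. The wrist camera showed the pointer on the white mark, and the last scene and side pictures show it unchanged.
- **Modules:** All three modules had cores. I pushed each one home to the back stop, with 12–20 N readings there. I pulled each cover straight up and the core stayed down. I then slid each core about 50 mm forward and lifted it out.
- **Trays:** The yellow tray had been knocked aside during the run, so I measured it again before placing the cores.
- **Last checks:** The final pictures show an empty rack, three covers in the blue tray and three cores standing upright in the yellow tray. The multimeter, jar and screwdriver look unmoved, and the arm was clear of everything.
- **Disagreements:**
  - The scene and side cameras differed by about 7 mm on the tray positions, so I used wrist-camera fixes for the placements.
  - The two readings of the yellow tray's angle differed by about 1.4°. The cores still fitted between the walls.

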